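# Pass a sample tin into the dry box through its two-door lock

## Robot

A 7-joint arm with a two-finger parallel gripper is mounted at the origin on a cart in front of the work surface, level with it; the furniture and walls round the work are solid. World frame = base frame: x ahead of the robot, y to its left, z up, the work surface at z = 0. Lengths are in mm, angles in rad, forces in N, time in s.
With the tool pointing down it reaches from about 400 to 875 mm from the base axis. Payload 4.4 kg.
Tool frame: the origin (TCP) lies midway between the tips of the shut fingers; the grasp point (between the pads) lies 19 mm behind it; x points along the fingers, z is the direction in which the jaws open and shut, and the axes are right-handed (so a half turn about x gives the same grasp; the last joint's range is limited). The gripper opens to 85 mm and grips with 20 to 120 N. Pads are 22 mm wide; open, the fingers measure 114 mm over their backs; the gripper's body (76 mm by 85 mm) begins 54 mm behind the grasp point. The pads swing forward as they close: fully open they stand 13 mm farther back than shut.
Start: joints at [-1.201, 0.628, 0.038, 1.517, -0.027, 0.996, -0.02], TCP at [274.367, 589.271, 231.313] pointing down, gripper open.
Joint ranges: [-3.06, 3.06], [-0.37, 2.12], [-1.25, 1.32], [0.18, 2.47], [-1.1, 4.24], [0.23, 1.98], [-2.94, 2.94]. Speed limits (rad/s): [2.57, 2.57, 3.14, 3.14, 3.14, 3.14, 3.14].

## Interface

Orientations are given as [roll, pitch, yaw] about the fixed x, y, z axes, in that order (R = Rz(yaw) Ry(pitch) Rx(roll)).
In Python, from cell import ctrl gives the robot as it stands. The module is installed in compiled form; this text tells all that it offers.
- The arm moves only by the tool servo_tool, never from a script. Its argument "rows" is a list of rows, each an object of numbers: "dx", "dy", "dz": the shift along the tool's x, y, z in units of 750 mm (1.0 is 750 mm); "wx", "wy", "wz": the turn, a rotation vector about the tool's x, y, z in units of 6 degrees (1.0 is 6 degrees); "fingers": the closure, from 0 (fully open) to 1 (shut). In form: [{"dx": .., "dy": .., "dz": .., "wx": .., "wy": .., "wz": .., "fingers": ..}, ...]. A call has 1 to 5 rows; each row shifts and turns the commanded pose from where the row before left it, along the tool's axes as they then stand; what a row does not reach is not made up. A row lasts 1/8 s, in which the tool goes at most 62.5 mm and 10.7 degrees, less where a joint would pass 70% of its speed; a pose out of reach is approached as far as the arm can. A call with a number of a shift or a turn outside -1 to 1 is refused whole. A call with a gripper value outside its range is refused whole. The fingers move at their own pace and stop on an object; the grip force is fixed at half the most. Time passes only in rows, so rows that do not move let the fingers close. It gives the time, the measured TCP pose, the force and the opening at its end, in the units of the state.
- ctrl.read_state(): the state, without advancing time (a new reading comes with each control period).
- ctrl.get_image(name): name is "scene" or "side" or "wrist"; returns the picture (420x560x3 uint8, red, green, blue); there is no depth.
- ctrl.camera_info(name): a dict with "fovy" (degrees; the focal length in pixels is half the picture's height over the tangent of half this angle, whatever the lens; pixels are square), "cx", "cy" (the principal point, pixels), "R" (3x3) and "t" (3): a world point X has camera coordinates R X + t. Camera axes: x right, y down, z forward; pixel columns grow to the right and rows downward; lengths in mm; the calibration is good to about 2 mm. A picture is of the moment at which its call begins: read the wrist's pose just before it. camera_info takes no time and is no camera call; for the wrist camera it gives the pose at the moment of the call.
- ctrl.finish_job(): hands the job in, once; it reports no verdict.
Trained networks look in the newest picture that a camera, given by its name, has taken for a name from the list of things; names that differ only in an ending like _2 or _b are one class to them, and where a whole thing is asked for, a point or a joint stands for the part that bears it (a point fixed in the world has none). Each returns a list of dicts, best first, with "conf" (0 to 1); they miss things now and then, are a little off and sometimes report something else, mostly with a low value. They report only what shows in the picture. A call takes as long as a camera call. They do not tell look-alikes from the thing itself.
- ctrl.search_frame(label, camera): "extent" ([centre column, centre row, width, height] in pixels, round what is visible of it).
- ctrl.silhouettes(label, camera): "region" (420x560 bool, what is visible of it) and "extent" ([centre column, centre row, width, height] in pixels, round what is visible of it).
- ctrl.mark_of(label, camera): "point" ([column, row] in pixels: a listed point, or the origin of a listed thing).
The state is a dict: "clock": time; "qpos": joint angles; "qd": joint speeds; "tau": joint torques, N m; "eef_pos": TCP position; "tool_rot": TCP orientation; "force": force on the tool from outside, world axes, zero at the start; "torque": the same for the moment, N m; "width": finger opening in mm.
Only numpy, scipy, OpenCV 4.12 (cv2) and the standard library are available. Lean on these libraries where they do the work, as an engineer would, in place of code of your own. Each camera call takes 0.05 s, during which the arm holds its last target.

## Task

Pass the white sample tin from the loading apron into the clear dry box through its lock, and never have the lock's hinged hood and its inner lift gate open at the same time, so that no room air gets to the dry side. Slide the tin fully into the lock, shut the hood, raise the gate all the way, press the spring plunger in until the tin stands in the dry box clear of the gate, let the plunger come back out, and lower the gate fully shut again. Keep the tin upright and leave the loose things round about where they are.

Things in the scene. Friction and masses are not known exactly. Their poses are not given: they have to be found in the camera images.
- lock: The whole fixed unit: aluminium base, lock housing, clear dry box on its left. Origin: centre of the lock chamber, at worktop height. Its x points away from the operator (loading direction), y left from the lock to the dry box, z up. All coordinates below are in this frame, in mm.
- apron (a point): Middle of the loading apron's top, x -84, y 0, z 8. The apron (8 thick) spans x -136 to -32, y +-75, side lips 5 high; two white lead-in rails, 14 high, narrow from 120 apart at x -83 to 66 apart (3 either side of the tin) at x -43. They lead to the lock's mouth.
- sample_tin: White round sample tin with an orange label on its lid, 60 diameter, 28 high, 0.09 kg, standing on the loading apron in front of the open lock (the one on the unit, not the like one at the back of the bench). Origin: centre of its underside.
- lock_centre (a point): Centre of the lock chamber's floor, z 8. While the hood is open the chamber is open above and to the front (-x); inside x -34 to 34, y -34 (plunger disc) to 37; right and rear walls up to z 50, gate at the left. The tin belongs within a few mm of here, against or near the rear wall, before the hood is shut.
- hood (a joint): Outer door: clear hood with grey frame, covering the chamber's top and front. Angle in rad: 0 shut, up to 2.15 wide open (leaning back over the rear). A stiff friction hinge: it stays where it is left and takes 1 to 3 N at its edge to swing, either way; it can be pushed from behind and then pressed down on top.
- hood_hinge_line (a point): Middle of the hood's hinge axis, which runs along the unit's y at x 43, z 52. Shut, the hood's 4 thick top plate reaches from here 91 forward to its lip, y -42 to 36, and a skirt 37 deep hangs from it 77 to 81 in front of the hinge.
- hood_lip (a point): Middle of the hood's front lip, 86 from the hinge line; moves with the hood (shut: x -43, z 52; at 2.0 rad: x 79, z 130).
- gate (a joint): Inner door: steel lift gate between lock and dry box, at y 39, 72 wide, 4 thick. Metres raised: 0 shut, 0.042 fully open. It takes about 6 N to lift, stays at any height by friction, and takes about 3 to 4 N to push down.
- gate_handle (a point): Centre of the gate's black bow handle: bar 60 along x, 11 wide along y, 13 high; z 86 when shut, and moves up with the gate. The hood's top (z 55) and the dry box's top (z 64) lie below it; guide posts at x +-39 reach z 88.
- plunger (a joint): Spring plunger through the lock's right wall, along +y. Metres pressed in: 0 out (sprung), 0.09 fully in. Needs 2 N to start and 6 N when fully in, and a little more when pressed fast; springs back by itself when let go. Its 32 disc pushes the tin; with the plunger fully in the tin's centre is about 86 left of the lock's centre.
- plunger_knob (a point): Centre of the outer (right) end face of the plunger's round black knob, 36 diameter, 12 thick rim; x 0, y -204, z 24 when out; moves with the plunger.
- box_spot (a point): Point on the dry box's floor about where the tin comes to stand, x 0, y 87, z 8. The dry box spans x +-62, y 46 to 206, its closed top at z 64 (two small blue ports on it, at y 120 and 170, up to z 81); stored vials and a canister stand at its rear, x above 15.
- ceramic_block_0: Bystander: cream ceramic block 24x42x24, on the bench to the right. Leave alone.
- ceramic_block_1: Bystander: second cream ceramic block 24x42x24, to the right. Leave alone.
- yellow_tape: Bystander: roll of yellow tape 66 diameter, 18 high, on the bench to the right. Leave alone.
- red_marker: Bystander: white marker with red cap, 128 long, at the left front of the bench. Leave alone.
There are look-alikes about, which are no part of the job. Of the things that look like the sample_tin, the largest one is meant.

How it is judged (in metres and radians):
On the way, in this order (a step that is already met when the one before it is completed fails the run):
1. the tin is inside the lock chamber, within 10 mm of its centre (horizontal distance between sample_tin and lock_centre below 0.01 m), for 0.1 s.
2. the hood is shut over it (value of joint hood below 0.05 rad), for 0.2 s.
3. the gate is raised fully (at least 36 mm) (value of joint gate above 0.036 m), for 0.1 s.
4. the tin is in the dry box, clear of the gate (y of sample_tin in the frame of lock between 0.076 and 0.165 m and x of sample_tin in the frame of lock between -0.032 and 0.032 m and z of sample_tin in the frame of lock below 0.014 m), for 0.2 s.
5. the gate is shut again (value of joint gate below 0.003 m), for 0.2 s.
At the end, for the whole second after the job is handed in: The tin stands upright and at rest on the dry box's floor with its centre 76 to 165 mm left of the lock's centre and within 32 mm of its middle line; the hood is shut (below 0.05 rad), the gate is down (within 3 mm) and the plunger is back out (within 10 mm) (all of step 4 and linear speed of sample_tin below 0.01 m/s and angle between sample_tin's own z axis and vertical below 0.1 rad and value of joint hood below 0.05 rad and value of joint gate below 0.003 m and value of joint plunger below 0.01 m); the robot touches nothing.
It fails at once if hood and gate open at the same time (hood over 0.1 rad while the gate is over 6 mm up) (value of joint hood above 0.1 rad and value of joint gate above 0.006 m).
It fails at once if the tin is tipped over (more than 0.6 rad) (angle between sample_tin's own z axis and vertical above 0.6 rad).
It fails at once if a ceramic block, the yellow tape or the red marker is moved by more than 30 mm (distance of any of ceramic_block_0, ceramic_block_1, yellow_tape, red_marker from where it was at the start of the episode above 0.03 m).
It also fails if it takes over 64 s, if anything falls off the work surface, if the arm or the gripper's body presses on something with over 40 N, if the wrist force passes 120 N, or if a joint passes its speed limit or range.

## Working session

There is one attempt and no reset: what is moved stays moved. The work goes in short steps, Python scripts to look and compute and a tool call to move; the robot and the scene stay as the last step left them, time stands still between calls to the robot, and variables do not carry over. Pictures are saved under pics/ and viewed, and the job is handed in when it is done.

Besides the shell and the picture viewer there is one more tool, called after "Emit:" as a command line: name --argument value ..., lists and objects as JSON in quotes. servo_tool: Moves the arm, as the interface text tells. Its arguments: {"type":"object","properties":{"rows":{"type":"array"}},"required":["rows"]}

```bash
mkdir -p pics; cat > h.py <<'E'
import numpy as np, cv2
from cell import ctrl
def save(n,fn):
    im=ctrl.get_image(n); cv2.imwrite(fn,im[:,:,::-1]); return im
def K(n):
    c=ctrl.camera_info(n); f=210/np.tan(np.radians(c["fovy"])/2)
    return f,c["cx"],c["cy"],np.array(c["R"]),np.array(c["t"])
def proj(n,X):
    f,cx,cy,R,t=K(n); p=R@np.array(X,float)+t
    return np.array([cx+f*p[0]/p[2],cy+f*p[1]/p[2]])
def ray(n,uv):
    f,cx,cy,R,t=K(n); d=R.T@np.array([(uv[0]-cx)/f,(uv[1]-cy)/f,1]); return -R.T@t,d/np.linalg.norm(d)
def atz(n,uv,z):
    o,d=ray(n,uv); return o+d*(z-o[2])/d[2]
E
python3 - <<'E'
from h import *
s=ctrl.read_state(); print(s)
for n in("scene","side","wrist"):
    save(n,f"pics/{n}0.png"); c=ctrl.camera_info(n); print(n,c)
    for l in("sample_tin","apron","lock_centre","hood_lip","hood_hinge_line","gate_handle","plunger_knob","box_spot","lock","red_marker","yellow_tape","ceramic_block_0"):
        print(l,[(np.round(d["point"]).tolist(),round(d["conf"],2)) for d in ctrl.mark_of(l,n)[:3]])
print(ctrl.read_state()["clock"])
E
```

```text
{'clock': 0.0, 'qpos': array([-1.20079891,  0.62934182,  0.03842913,  1.5184087 , -0.0270274 ,
        0.99630968, -0.02000738]), 'qd': array([-0.00275793,  0.0010927 ,  0.00083394, -0.00060651, -0.00032265,
       -0.00032864,  0.00130214]), 'tau': array([-9.99206786e-04, -5.63391244e+01,  1.22603405e+00, -1.93443096e+01,
        1.10029976e-02,  1.04491721e-02, -6.17382028e-06]), 'eef_pos': array([274.07222583, 588.6742204 , 230.3786395 ]), 'tool_rot': array([ 3.13955416,  1.56884601, -2.00864508]), 'force': array([-1.31829608,  1.05452675,  0.63256072]), 'torque': array([ 0.01733179, -0.00398495, -0.02519611]), 'width': 85.58279209726868}
scene {'fovy': 54.82367134368166, 'cx': 277.67345608891924, 'cy': 212.24112166852416, 'R': array([[ 0.8915877 , -0.45267231,  0.01261571],
       [-0.33859329, -0.68487821, -0.64521037],
       [ 0.30070909,  0.57099003, -0.7639008 ]]), 't': array([-445.47233881,  226.48544913, 1043.96553478])}
sample_tin [([236.0, 228.0], 0.79), ([281.0, 223.0], 0.71), ([252.0, 248.0], 0.65)]
apron [([304.0, 212.0], 0.36)]
lock_centre [([303.0, 211.0], 0.88)]
ho
[... 1126 characters left out ...]
k [([290.0, 214.0], 0.98), ([321.0, 330.0], 0.56)]
red_marker [([200.0, 159.0], 0.66)]
yellow_tape [([321.0, 331.0], 0.75)]
ceramic_block_0 [([372.0, 307.0], 0.7), ([360.0, 321.0], 0.48)]
wrist {'fovy': 67.59003330772298, 'cx': 274.98605686769116, 'cy': 210.84658093997126, 'R': array([[ 0.42148676,  0.90683383, -0.00115149],
       [ 0.86160846, -0.40006984,  0.31236994],
       [ 0.28280695, -0.13265193, -0.94995984]]), 't': array([-649.69214769,  -40.26783389,  379.43899278])}
sample_tin [([186.0, 322.0], 0.27)]
apron []
lock_centre []
hood_lip []
hood_hinge_line []
gate_handle []
plunger_knob []
box_spot []
lock []
red_marker [([189.0, 324.0], 0.98)]
yellow_tape []
ceramic_block_0 []
1.95
```

```bash
python3 - <<'E'
import cv2
for n in("scene","side"):
    im=cv2.imread(f"pics/{n}0.png"); cv2.imwrite(f"pics/{n}0z.png",cv2.resize(im[110:380,160:440],None,fx=2.2,fy=2.2,interpolation=cv2.INTER_CUBIC))
E
```

```text
(no output)
```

View pics/scene0z.png

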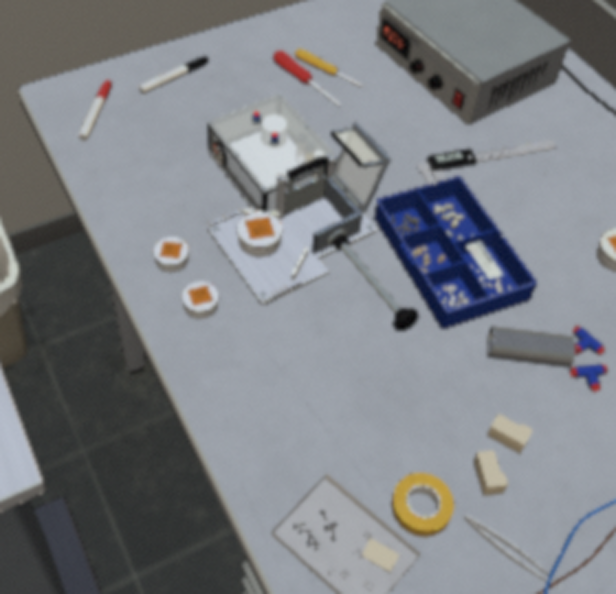

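View pics/side0z.png

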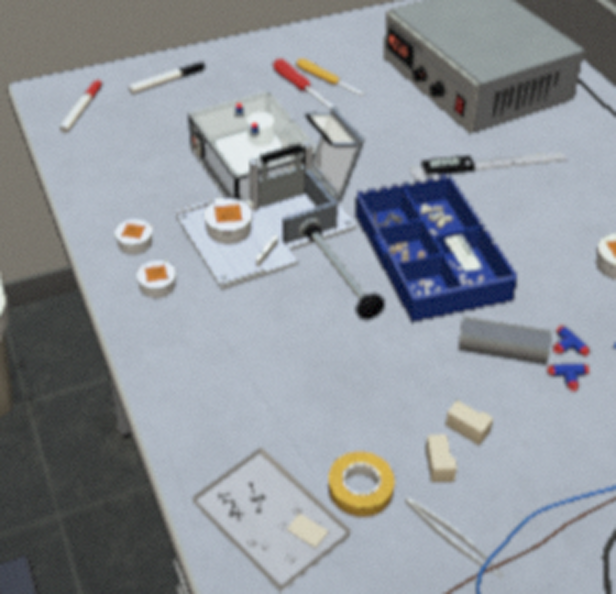

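View pics/scene0.png

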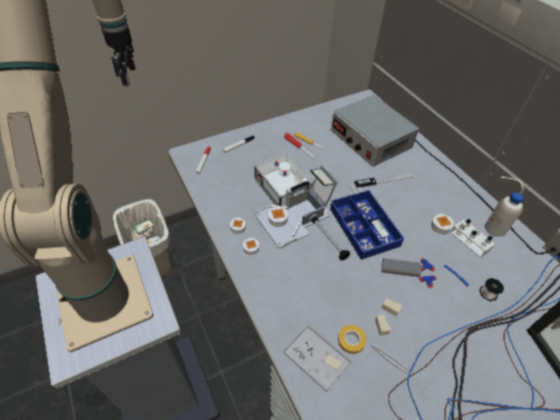

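View pics/wrist0.png

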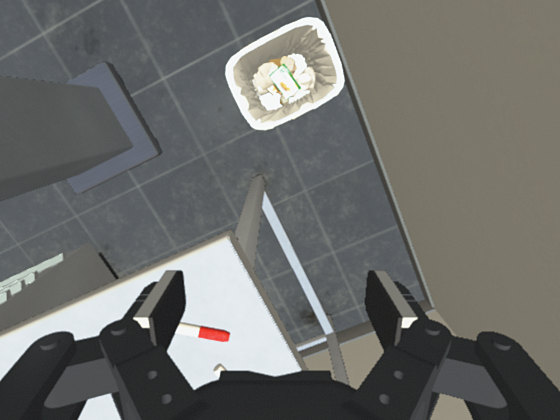

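```bash
cat > fit.py <<'E'
from h import *
from scipy.optimize import least_squares
obs=[("scene",(0,-204,24),(344,256)),("side",(0,-204,24),(329,250.5)),
("scene",(0,39,86),(299,184)),("side",(0,39,86),(287,179)),
("scene",(0,0,8),(303,211)),("side",(0,0,8),(294,209)),
("scene",(0,87,8),(292,194)),("side",(0,87,8),(279,189)),("side",(79,0,130),(317,166)),("scene",(43,0,52),(319,196)),("side",(-84,0,8),(268,218))]
def res(p):
    c,s=np.cos(p[2]),np.sin(p[2]); r=[]
    for n,l,uv in obs:
        X=[p[0]+c*l[0]-s*l[1],p[1]+s*l[0]+c*l[1],l[2]+p[3]]
        r+=list(proj(n,X)-uv)
    return np.array(r)
if __name__=="__main__":
    best=min((least_squares(res,[600,0,y,0],loss="soft_l1") for y in np.arange(-3,3,1.)),key=lambda s:s.cost)
    print(best.x,best.cost); print(best.fun.reshape(-1,2).round(1))
    for n,uv in(("scene",(278,215)),("side",(264,210))): print(atz(n,uv,36))
    for n,uv in(("scene",(238,224)),("scene",(251,245)),("side",(200,247)),("scene",(352,338)),("scene",(205,160))): print(atz(n,uv,20))
E
python3 fit.py
```

```text
Traceback (most recent call last):
  File "fit.py", line 14, in <module>
    best=min((least_squares(res,[600,0,y,0],loss="soft_l1") for y in np.arange(-3,3,1.)),key=lambda s:s.cost)
  File "fit.py", line 14, in <genexpr>
    best=min((least_squares(res,[600,0,y,0],loss="soft_l1") for y in np.arange(-3,3,1.)),key=lambda s:s.cost)
              ~~~~~~~~~~~~~^^^^^^^^^^^^^^^^^^^^^^^^^^^^^^^^
  File "fit.py", line 11, in res
    r+=list(proj(n,X)-uv)
            ~~~~^^^^^
  File "h.py", line 9, in proj
    f,cx,cy,R,t=K(n); p=R@np.array(X,float)+t
                ~^^^
  File "h.py", line 6, in K
    c=ctrl.camera_info(n); f=210/np.tan(np.radians(c["fovy"])/2)
ValueError: time passes only in moves, steps and waits
```

```bash
python3 - <<'E'
s=open('h.py').read()
s=s.replace('''def K(n):
    c=''','''_c={}
def K(n):
    if n in _c: return _c[n]
    c=''').replace('''    return f,c["cx"]''','''    _c[n]=f,c["cx"]''').replace('''np.array(c["t"])
def proj''','''np.array(c["t"])
    return _c[n]
def proj''')
open('h.py','w').write(s)
E
python3 fit.py
```

```text
[ 609.22192499   32.19690538 -144.44627346   -4.64019361] 10.839270351391088
[[ 1.6 -0.2]
 [-0.4 -0.2]
 [ 0.3  1.3]
 [ 0.   0.3]
 [ 1.8 -0.1]
 [-1.  -0.8]
 [-2.2 -1. ]
 [ 1.1  2.2]
 [ 1.9  0.7]
 [-1.4  0.1]
 [-1.6 -1.3]]
[515.48958011  30.10438533  36.        ]
[517.24374699  20.60569453  36.        ]
[401.19710698  63.24318569  20.        ]
[404.01982545 -22.25182514  20.        ]
[319.27518234 -36.80909048  20.        ]
[ 506.9189464  -376.80069579   20.        ]
[410.81004287 365.0715933   20.        ]
```

```bash
cat > plan.py <<'E'
from h import *
from scipy.spatial.transform import Rotation as Ro
P=dict(x=609.2,y=32.2,yaw=0.067)
def setP(x,y,yaw): P.update(x=x,y=y,yaw=yaw)
def L2W(l):
    c,s=np.cos(P["yaw"]),np.sin(P["yaw"]); return np.array([P["x"]+c*l[0]-s*l[1],P["y"]+s*l[0]+c*l[1],l[2]])
def W2L(w):
    c,s=np.cos(P["yaw"]),np.sin(P["yaw"]); a,b=w[0]-P["x"],w[1]-P["y"]; return np.array([c*a+s*b,-s*a+c*b,w[2]])
def rot(s=None):
    s=s or ctrl.read_state(); return Ro.from_euler("xyz",s["tool_rot"]).as_matrix()
def down(sign=1):  # tool x down, z along sign*lock y
    z=sign*np.array([-np.sin(P["yaw"]),np.cos(P["yaw"]),0]); x=np.array([0,0,-1.]); return np.stack([x,np.cross(z,x),z],1)
def rows(p0,R0,p1,R1,n):
    """n equal rows in tool axes"""
    w=Ro.from_matrix(R0.T@R1).as_rotvec(); out=[]
    R=R0; 
    for i in range(n):
        d=R.T@((p1-p0)/n)
        out.append(dict(zip(("dx","dy","dz","wx","wy","wz"),np.r_[d/750,np.degrees(w)/n/6].round(4))))
        R=R@Ro.from_rotvec(w/n).as_matrix()
    return out
E
python3 - <<'E'
from plan import *
s=ctrl.read_state(); R=rot(s); print(R.round(3)); p=s["eef_pos"]
f,cx,cy,Rc,t=K("wrist"); c=-Rc.T@t; print("cam in tool",(R.T@(c-p)).round(1),"cam axes in tool",(R.T@Rc.T).round(3))
for sg in(1,-1):
    print(sg,np.degrees(Ro.from_matrix(R.T@down(sg)).as_rotvec()).round(1))
    # bin corner
for uv in((334,203),(360,193),(372,255),(402,238)): print(W2L(atz("scene",uv,30)))
tgt=L2W([-150,0,300]); print(tgt,s["clock"])
for sg in(1,-1):
  for r in rows(p,R,tgt,down(sg),14): print({k:float(v) for k,v in r.items()})
E
```

```text
[[-0.    -0.907  0.422]
 [ 0.     0.422  0.907]
 [-1.     0.     0.   ]]
cam in tool [-1.41e+02  8.07e+01  1.00e-01] cam axes in tool [[ 0.001 -0.312  0.95 ]
 [ 0.001 -0.95  -0.312]
 [ 1.     0.001 -0.001]]
1 [-28.8   0.   -0. ]
-1 [151.2  -0.   -0. ]
[ 80.35846362 -36.26522296  30.        ]
[174.84016792 -43.1358145   30.        ]
[  58.61100266 -243.32895783   30.        ]
[ 169.45949521 -240.98399094   30.        ]
[459.53654907  22.15751739 300.        ] 1.95
{'dx': -0.0065, 'dy': -0.0388, 'dz': -0.0415, 'wx': -0.343, 'wy': 0.0, 'wz': -0.0}
{'dx': -0.0065, 'dy': -0.0373, 'dz': -0.0429, 'wx': -0.343, 'wy': 0.0, 'wz': -0.0}
{'dx': -0.0065, 'dy': -0.0357, 'dz': -0.0442, 'wx': -0.343, 'wy': 0.0, 'wz': -0.0}
{'dx': -0.0065, 'dy': -0.0341, 'dz': -0.0454, 'wx': -0.343, 'wy': 0.0, 'wz': -0.0}
{'dx': -0.0065, 'dy': -0.0324, 'dz': -0.0466, 'wx': -0.343, 'wy': 0.0, 'wz': -0.0}
{'dx': -0.0065, 'dy': -0.0307, 'dz': -0.0478, 'wx': -0.343, 'wy': 0.0, 'wz': -0.0}
{'dx': -0.0065, 'dy': -0.029, 'dz': -0.0489, 'wx': -0.343, 'wy': 0.0, 'wz': -0.0}
{'dx': -0.0065, 'dy': -0.0272, 'dz': -0.0499, 'wx': 
[... 991 characters left out ...]
 'wx': 1.7999, 'wy': -0.0, 'wz': -0.0}
{'dx': -0.0065, 'dy': -0.0541, 'dz': 0.0174, 'wx': 1.7999, 'wy': -0.0, 'wz': -0.0}
{'dx': -0.0065, 'dy': -0.0499, 'dz': 0.0272, 'wx': 1.7999, 'wy': -0.0, 'wz': -0.0}
{'dx': -0.0065, 'dy': -0.0439, 'dz': 0.0361, 'wx': 1.7999, 'wy': -0.0, 'wz': -0.0}
{'dx': -0.0065, 'dy': -0.0363, 'dz': 0.0437, 'wx': 1.7999, 'wy': -0.0, 'wz': -0.0}
{'dx': -0.0065, 'dy': -0.0275, 'dz': 0.0497, 'wx': 1.7999, 'wy': -0.0, 'wz': -0.0}
{'dx': -0.0065, 'dy': -0.0177, 'dz': 0.054, 'wx': 1.7999, 'wy': -0.0, 'wz': -0.0}
{'dx': -0.0065, 'dy': -0.0073, 'dz': 0.0563, 'wx': 1.7999, 'wy': -0.0, 'wz': -0.0}
{'dx': -0.0065, 'dy': 0.0034, 'dz': 0.0567, 'wx': 1.7999, 'wy': -0.0, 'wz': -0.0}
```

Emit:
servo_tool --rows '[{"dx": -0.0065, "dy": -0.0388, "dz": -0.0415, "wx": -0.343}, {"dx": -0.0065, "dy": -0.0373, "dz": -0.0429, "wx": -0.343}, {"dx": -0.0065, "dy": -0.0357, "dz": -0.0442, "wx": -0.343}, {"dx": -0.0065, "dy": -0.0341, "dz": -0.0454, "wx": -0.343}, {"dx": -0.0065, "dy": -0.0324, "dz": -0.0466, "wx": -0.343}]'

```text
schema error: expected keys dx, dy, dz, wx, wy, wz, fingers
```

Emit:
servo_tool --rows '[{"dx": -0.0065, "dy": -0.0307, "dz": -0.0478, "wx": -0.343, "fingers": 1}, {"dx": -0.0065, "dy": -0.029, "dz": -0.0489, "wx": -0.343, "fingers": 1}, {"dx": -0.0065, "dy": -0.0272, "dz": -0.0499, "wx": -0.343, "fingers": 1}, {"dx": -0.0065, "dy": -0.0254, "dz": -0.0508, "wx": -0.343, "fingers": 1}, {"dx": -0.0065, "dy": -0.0236, "dz": -0.0517, "wx": -0.343, "fingers": 1}]'

```text
schema error: expected keys dx, dy, dz, wx, wy, wz, fingers
```

Emit:
servo_tool --rows '[{"dx": -0.0065, "dy": -0.0217, "dz": -0.0525, "wx": -0.343, "fingers": 1}, {"dx": -0.0065, "dy": -0.0198, "dz": -0.0532, "wx": -0.343, "fingers": 1}, {"dx": -0.0065, "dy": -0.0179, "dz": -0.0539, "wx": -0.343, "fingers": 1}, {"dx": -0.0065, "dy": -0.0159, "dz": -0.0545, "wx": -0.343, "fingers": 1}, {"fingers": 1}]'

```text
schema error: expected keys dx, dy, dz, wx, wy, wz, fingers
```

```bash
cat > look.py <<'E'
import sys
from plan import *
s=ctrl.read_state(); 
print(s["clock"],s["eef_pos"].round(1),W2L(s["eef_pos"]).round(1),s["force"].round(1),s["width"]); print(rot(s).round(3).tolist())
if len(sys.argv)>1:
    n=sys.argv[1]; im=save(n,sys.argv[2]); 
    for l in sys.argv[3:]:
        print(l,[(np.round(d["point"]).tolist(),round(d["conf"],2)) for d in ctrl.mark_of(l,n)[:3]])
E
python3 look.py wrist pics/w1.png sample_tin lock_centre hood_lip hood_hinge_line gate_handle plunger_knob box_spot apron
```

```text
1.95 [274.4 589.3 231.3] [-296.8  578.2  231.3] [-0.1 -0.3  0.7] 85.18527185719891
[[-0.0, -0.907, 0.422], [0.0, 0.422, 0.907], [-1.0, 0.0, 0.0]]
sample_tin []
lock_centre []
hood_lip []
hood_hinge_line []
gate_handle []
plunger_knob []
box_spot []
apron []
```

View pics/w1.png

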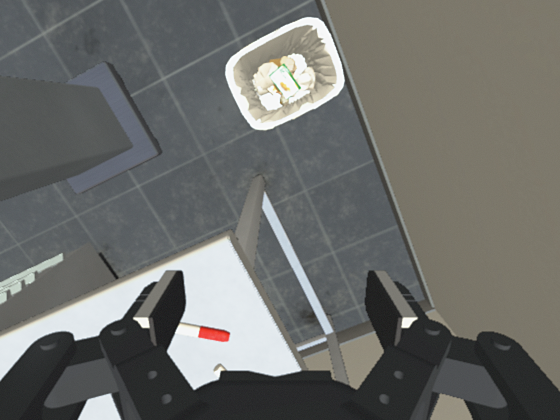

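All seven keys are required, so I'm repeating the move with them.

Emit:
servo_tool --rows '[{"dx": -0.0065, "dy": -0.0388, "dz": -0.0415, "wx": -0.343, "wy": 0, "wz": 0, "fingers": 0}, {"dx": -0.0065, "dy": -0.0373, "dz": -0.0429, "wx": -0.343, "wy": 0, "wz": 0, "fingers": 0}, {"dx": -0.0065, "dy": -0.0357, "dz": -0.0442, "wx": -0.343, "wy": 0, "wz": 0, "fingers": 0}, {"dx": -0.0065, "dy": -0.0341, "dz": -0.0454, "wx": -0.343, "wy": 0, "wz": 0, "fingers": 0}, {"dx": -0.0065, "dy": -0.0324, "dz": -0.0466, "wx": -0.343, "wy": 0, "wz": 0, "fingers": 0}]'

```text
clock: 3.02
eef_pos: [341.0, 385.5, 256.0]
tool_rot: [-0.69, 1.57, 0.626]
force: [0.2, -0.7, -0.8]
width: 85.6
```

Emit:
servo_tool --rows '[{"dx": -0.0065, "dy": -0.0307, "dz": -0.0478, "wx": -0.343, "wy": 0, "wz": 0, "fingers": 1}, {"dx": -0.0065, "dy": -0.029, "dz": -0.0489, "wx": -0.343, "wy": 0, "wz": 0, "fingers": 1}, {"dx": -0.0065, "dy": -0.0272, "dz": -0.0499, "wx": -0.343, "wy": 0, "wz": 0, "fingers": 1}, {"dx": -0.0065, "dy": -0.0254, "dz": -0.0508, "wx": -0.343, "wy": 0, "wz": 0, "fingers": 1}, {"dx": -0.0065, "dy": -0.0236, "dz": -0.0517, "wx": -0.343, "wy": 0, "wz": 0, "fingers": 1}]'

```text
clock: 3.65
eef_pos: [407.0, 182.9, 280.5]
tool_rot: [-1.011, 1.57, 0.484]
force: [0.4, -0.3, -0.2]
width: 0.2
```

Emit:
servo_tool --rows '[{"dx": -0.0065, "dy": -0.0217, "dz": -0.0525, "wx": -0.343, "wy": 0, "wz": 0, "fingers": 1}, {"dx": -0.0065, "dy": -0.0198, "dz": -0.0532, "wx": -0.343, "wy": 0, "wz": 0, "fingers": 1}, {"dx": -0.0065, "dy": -0.0179, "dz": -0.0539, "wx": -0.343, "wy": 0, "wz": 0, "fingers": 1}, {"dx": -0.0065, "dy": -0.0159, "dz": -0.0545, "wx": -0.343, "wy": 0, "wz": 0, "fingers": 1}, {"dx": 0, "dy": 0, "dz": 0, "wx": 0, "wy": 0, "wz": 0, "fingers": 1}]'

```text
clock: 4.28
eef_pos: [460.4, 18.7, 300.1]
tool_rot: [-2.281, 1.569, -0.65]
force: [-0.3, 1.3, 0.7]
width: -0.1
```

```bash
python3 look.py wrist pics/w2.png sample_tin lock_centre hood_lip hood_hinge_line gate_handle plunger_knob box_spot apron
```

```text
4.275 [460.4  18.7 300.1] [-149.4   -3.5  300.1] [-0.3  1.3  0.7] -0.11813218498632624
[[0.002, -0.998, -0.06], [-0.001, -0.06, 0.998], [-1.0, -0.002, -0.001]]
sample_tin [([252.0, 128.0], 0.92), ([286.0, 212.0], 0.83), ([314.0, 129.0], 0.71)]
lock_centre [([272.0, 263.0], 0.9)]
hood_lip [([274.0, 264.0], 0.54), ([12.0, 237.0], 0.41)]
hood_hinge_line []
gate_handle [([273.0, 210.0], 0.73), ([304.0, 290.0], 0.65)]
plunger_knob [([140.0, 270.0], 0.56), ([284.0, 211.0], 0.31)]
box_spot [([541.0, 146.0], 0.67), ([275.0, 258.0], 0.58)]
apron [([272.0, 213.0], 0.92), ([274.0, 363.0], 0.47)]
```

View pics/w2.png

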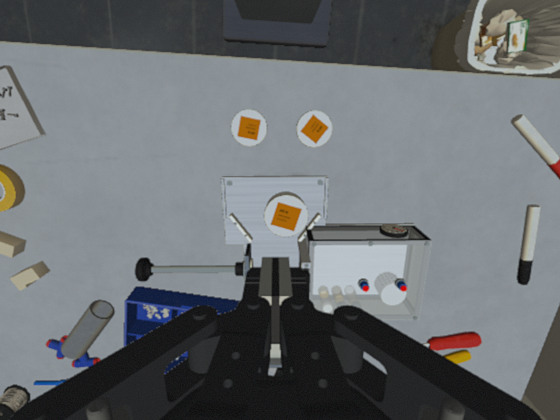

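```bash
python3 - <<'E'
import cv2
im=cv2.imread("pics/w2.png"); cv2.imwrite("pics/w2z.png",cv2.resize(im[165:345,125:445],None,fx=2.5,fy=2.5,interpolation=cv2.INTER_CUBIC))
E
```

```text
(no output)
```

View pics/w2z.png

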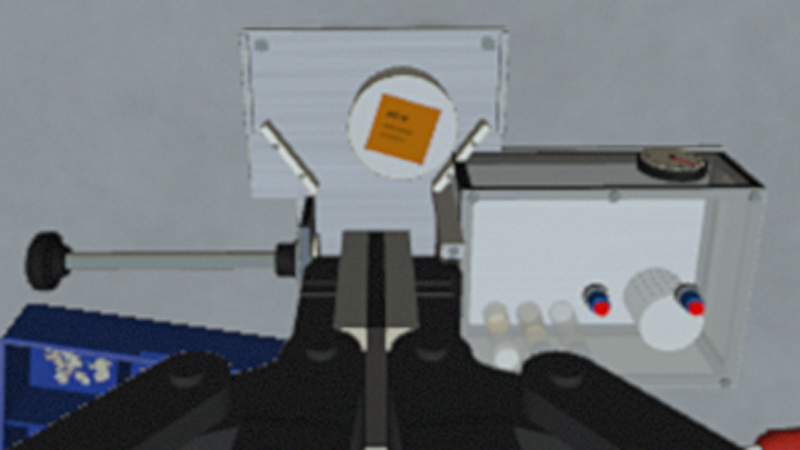

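```bash
cat > fit2.py <<'E'
import fit
from fit import *
o=[((-136,-75,11),(222.2,176.6)),((-136,75,11),(328.2,176.6)),((-32,-75,9),(225,243)),((0,-204,24),(136.2,269.8)),((-62,206,64),(429.8,239.8)),((-62,46,64),(309.5,240)),((62,206,64),(420.2,319)),
((-83,-60,22),(230.5,214)),((-83,60,22),(320.5,214)),((-43,-33,22),(252.2,241)),((-43,33,22),(299.4,241))]
fit.obs+=[("wrist",a,b) for a,b in o]*2
r=least_squares(res,[609,32,.067,0],loss="soft_l1"); print(r.x,r.cost); print(r.fun.reshape(-1,2).round(1)[:22])
fit.obs[:]=[("wrist",a,b) for a,b in o]
r=least_squares(res,[609,32,.067,0],loss="soft_l1"); print(r.x,r.cost);print(r.fun.reshape(-1,2).round(1))
import plan; plan.setP(*r.x[:3])
for uv in((251,0),): pass
c=(402/2.5+125,137/2.5+165)
print("tin top",plan.W2L(atz("wrist",np.array((402,124))/2.5+(125,165),36)))
for n,uv in(("scene",(278,215)),("side",(264,207))): print(plan.W2L(atz(n,uv,36)))
for uv in((249,127),(315,127)): print(plan.W2L(atz("wrist",uv,20)))
E
python3 fit2.py
```

```text
[ 6.05538648e+02  3.29021187e+01  7.34606875e-02 -3.20215066e+00] 37.570537710296804
[[ 0.8 -0.4]
 [-1.3 -0.6]
 [-1.   1.3]
 [-1.3  0.1]
 [ 0.6 -0.1]
 [-2.3 -1. ]
 [-3.5 -1.1]
 [-0.3  2.1]
 [ 0.5  0.3]
 [-2.6 -0.1]
 [-2.9 -1.4]
 [-1.3  0.1]
 [-0.2 -0.3]
 [ 0.1  1.1]
 [ 2.5 -1.6]
 [ 1.8 -0.1]
 [ 0.1  0.2]
 [-1.7  0.3]
 [ 1.9  1. ]
 [-3.6  0.7]
 [-0.1 -0.2]
 [-2.1 -0.3]]
[ 6.04451841e+02  3.30463565e+01  7.51349631e-02 -7.30075879e-01] 11.133922912501138
[[-1.6 -0.2]
 [ 0.1 -0.8]
 [-0.   1.2]
 [ 1.9 -1.3]
 [ 2.9 -0.3]
 [ 0.4  0.1]
 [-0.6  0.6]
 [ 1.7  0.9]
 [-3.3  0.4]
 [-0.1 -0.1]
 [-1.8 -0.4]]
tin top [-88.02905794  15.23039099  36.        ]
[-88.93210839   3.74421802  36.        ]
[-82.64507973   5.76874035  36.        ]
[-202.86530281  -32.54309647   20.        ]
[-202.36837404   53.03806958   20.        ]
```

```bash
sed -i 's/^P=dict.*/P=dict(x=604.5,y=33.0,yaw=0.074)/' plan.py
cat > go.py <<'E'
import sys
from plan import *
a=list(map(float,sys.argv[1:5])); s=ctrl.read_state()
print(s["clock"],W2L(s["eef_pos"]).round(1),s["force"].round(1))
R=down(1)
for r in rows(s["eef_pos"],rot(s),L2W(a[:3]),R,int(a[3]))[:1]: print({k:float(v) for k,v in r.items()})
E
python3 go.py -150 8 22 5
```

```text
4.725 [-145.6    0.8  299.5] [-0.6  0.4  0. ]
{'dx': 0.074, 'dy': 0.0012, 'dz': 0.0019, 'wx': -0.0104, 'wy': 0.0003, 'wz': -0.0005}
```

Emit:
servo_tool --rows '[{"dx": 0.074, "dy": 0.0015, "dz": 0.002, "wx": 0, "wy": 0, "wz": 0, "fingers": 1}, {"dx": 0.074, "dy": 0.0015, "dz": 0.002, "wx": 0, "wy": 0, "wz": 0, "fingers": 1}, {"dx": 0.074, "dy": 0.0015, "dz": 0.002, "wx": 0, "wy": 0, "wz": 0, "fingers": 1}, {"dx": 0.074, "dy": 0.0015, "dz": 0.002, "wx": 0, "wy": 0, "wz": 0, "fingers": 1}, {"dx": 0.074, "dy": 0.0015, "dz": 0.002, "wx": 0, "wy": 0, "wz": 0, "fingers": 1}]'

```text
clock: 5.35
eef_pos: [456.1, 30.2, 24.4]
tool_rot: [1.581, 1.561, -3.064]
force: [25.7, 8.0, -6.3]
width: -0.0
```

Emit:
servo_tool --rows '[{"dx": 0, "dy": 0, "dz": 0, "wx": 0, "wy": 0, "wz": 0, "fingers": 1}]'

```text
clock: 5.48
eef_pos: [454.0, 29.8, 22.5]
tool_rot: [1.507, 1.555, -3.136]
force: [-0.8, 0.3, 0.3]
width: 0.2
```

```bash
python3 look.py wrist pics/w3.png
```

```text
5.475 [454.   29.8  22.5] [-150.3    7.9   22.5] [-0.8  0.3  0.3] 0.1555008607072313
[[-0.016, -0.998, -0.069], [-0.0, -0.069, 0.998], [-1.0, 0.016, 0.001]]
```

View pics/w3.png

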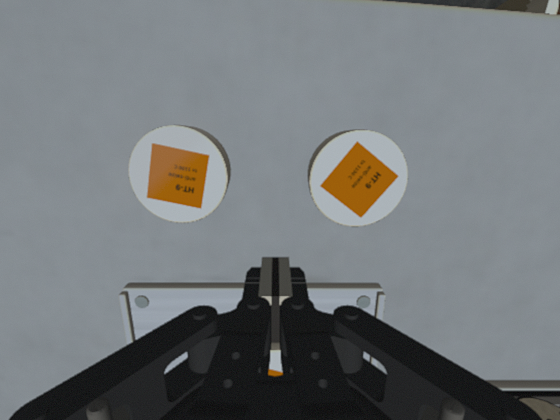

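```bash
python3 - <<'E'
from plan import *
for uv in((121,290),(385,290)): print(W2L(atz("wrist",uv,12)))
s=ctrl.read_state();print(W2L(s["eef_pos"]),s["force"])
print(proj("wrist",s["eef_pos"]))
E
```

```text
[-131.68439312  -78.58815924   12.        ]
[-130.87311364   69.82332772   12.        ]
[-147.75184068    7.84429497   24.91471362] [0.34873543 0.15272271 1.03263426]
[274.53875152 275.24883141]
```

Emit:
servo_tool --rows '[{"dx": 0, "dy": -0.014, "dz": 0, "wx": 0, "wy": 0, "wz": 0, "fingers": 1}, {"dx": 0, "dy": -0.014, "dz": 0, "wx": 0, "wy": 0, "wz": 0, "fingers": 1}, {"dx": 0, "dy": -0.014, "dz": -0.001, "wx": 0, "wy": 0, "wz": 0, "fingers": 1}, {"dx": 0, "dy": -0.014, "dz": -0.002, "wx": 0, "wy": 0, "wz": 0, "fingers": 1}, {"dx": 0, "dy": -0.014, "dz": -0.002, "wx": 0, "wy": 0, "wz": 0, "fingers": 1}]'

```text
clock: 6.15
eef_pos: [502.1, 27.1, 25.4]
tool_rot: [1.702, 1.547, -2.944]
force: [-17.7, -8.2, 7.0]
width: -0.2
```

Emit:
servo_tool --rows '[{"dx": 0, "dy": -0.014, "dz": -0.002, "wx": 0, "wy": 0, "wz": 0, "fingers": 1}, {"dx": 0, "dy": -0.014, "dz": -0.002, "wx": 0, "wy": 0, "wz": 0, "fingers": 1}, {"dx": 0, "dy": -0.014, "dz": -0.002, "wx": 0, "wy": 0, "wz": 0, "fingers": 1}, {"dx": 0, "dy": 0, "dz": 0, "wx": 0, "wy": 0, "wz": 0, "fingers": 1}]'

```text
clock: 6.65
eef_pos: [508.1, 19.5, 23.7]
tool_rot: [1.712, 1.497, -2.935]
force: [-52.1, -7.5, 47.6]
width: 0.1
```

```bash
python3 look.py scene pics/s3.png; python3 look.py side pics/d3.png;python3 - <<'E'
import cv2,numpy as np
a=[cv2.resize(cv2.imread(f"pics/{n}.png")[140:280,220:370],None,fx=2.6,fy=2.6,interpolation=cv2.INTER_CUBIC) for n in("s3","d3")]
cv2.imwrite("pics/sd3.png",np.hstack(a))
E
```

```text
6.65 [508.1  19.5  23.7] [-97.1  -6.3  23.7] [-52.1  -7.5  47.6] 0.1312705317976712
[[-0.072, -0.995, -0.066], [-0.015, -0.065, 0.998], [-0.997, 0.073, -0.01]]
6.7 [508.2  19.5  23.7] [-97.1  -6.4  23.7] [-52.6  -7.2  46.7] 0.2726464017946676
[[-0.072, -0.995, -0.065], [-0.015, -0.065, 0.998], [-0.997, 0.073, -0.01]]
```

View pics/sd3.png

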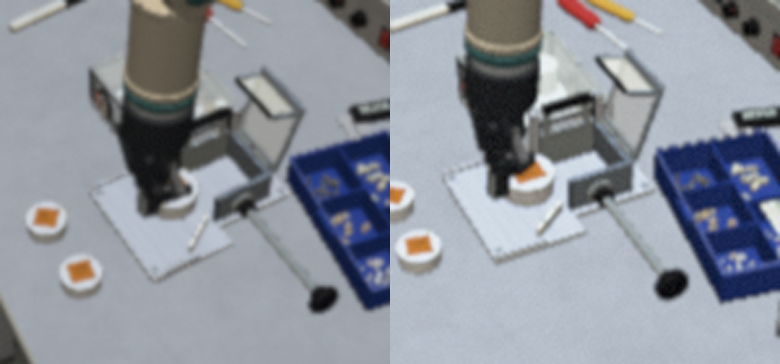

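Emit:
servo_tool --rows '[{"dx": 0, "dy": 0.014, "dz": 0, "wx": 0, "wy": 0, "wz": 0, "fingers": 1}, {"dx": 0, "dy": 0.014, "dz": 0, "wx": 0, "wy": 0, "wz": 0, "fingers": 1}]'

```text
clock: 7.0
eef_pos: [507.3, 19.4, 24.4]
tool_rot: [1.787, 1.538, -2.861]
force: [-10.9, -9.5, 3.1]
width: 0.1
```

```bash
python3 look.py wrist pics/w4.png; python3 look.py scene pics/s4.png; python3 look.py side pics/d4.png;python3 - <<'E'
import cv2,numpy as np
a=[cv2.resize(cv2.imread(f"pics/{n}.png")[140:280,220:370],None,fx=2.6,fy=2.6,interpolation=cv2.INTER_CUBIC) for n in("s4","d4")]
cv2.imwrite("pics/sd4.png",np.hstack(a))
E
```

```text
7.0 [507.3  19.4  24.4] [-97.9  -6.4  24.4] [-10.9  -9.5   3.1] 0.08531663043350918
[[-0.032, -0.997, -0.064], [-0.009, -0.064, 0.998], [-0.999, 0.032, -0.007]]
7.05 [507.6  19.3  24.4] [-97.6  -6.5  24.4] [-17.8 -10.4   5.6] -0.04310263958467226
[[-0.03, -0.998, -0.064], [-0.009, -0.063, 0.998], [-0.999, 0.031, -0.007]]
7.1 [508.   18.9  24.3] [-97.3  -6.9  24.3] [-17.7 -10.8   6.2] -0.02752437762751543
[[-0.031, -0.998, -0.063], [-0.01, -0.063, 0.998], [-0.999, 0.032, -0.008]]
```

View pics/sd4.png

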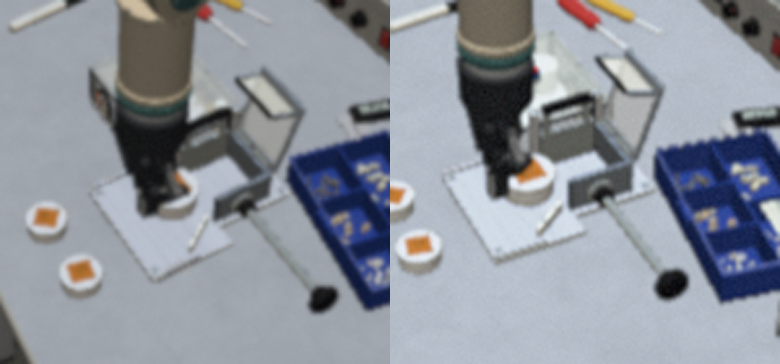

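View pics/w4.png

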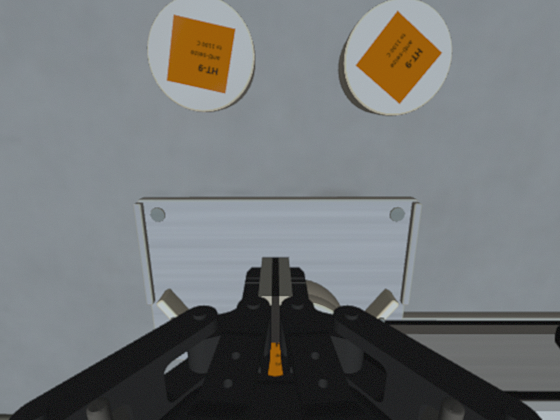

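Emit:
servo_tool --rows '[{"dx": 0, "dy": 0.02, "dz": 0, "wx": 0, "wy": 0, "wz": 0, "fingers": 1}, {"dx": -0.01, "dy": 0.04, "dz": 0, "wx": 0, "wy": 0, "wz": 0, "fingers": 1}, {"dx": -0.08, "dy": 0.06, "dz": 0.0, "wx": 0, "wy": 0, "wz": 0, "fingers": 1}, {"dx": -0.08, "dy": 0.06, "dz": 0.0, "wx": 0, "wy": 0, "wz": 0, "fingers": 1}, {"dx": 0, "dy": 0, "dz": 0, "wx": 0, "wy": 0, "wz": 0, "fingers": 1}]'

```text
clock: 7.78
eef_pos: [401.5, 17.3, 137.0]
tool_rot: [1.634, 1.569, -3.011]
force: [0.7, -0.1, -0.3]
width: 0.1
```

```bash
python3 look.py wrist pics/w5.png
```

```text
7.775 [401.5  17.3 137. ] [-203.6   -0.7  137. ] [ 0.7 -0.1 -0.3] 0.13639304511777195
[[-0.002, -0.998, -0.067], [-0.0, -0.067, 0.998], [-1.0, 0.002, -0.0]]
```

View pics/w5.png

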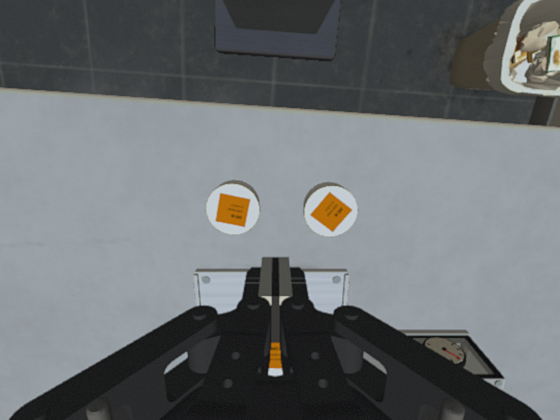

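Emit:
servo_tool --rows '[{"dx": -0.04, "dy": -0.06, "dz": 0, "wx": 0, "wy": 0, "wz": 0, "fingers": 1}, {"dx": -0.03, "dy": -0.07, "dz": 0, "wx": 0, "wy": 0, "wz": 0, "fingers": 1}, {"dx": 0, "dy": -0.06, "dz": 0.0, "wx": 0, "wy": 0, "wz": 0, "fingers": 1}, {"dx": 0, "dy": 0, "dz": 0.0, "wx": 0, "wy": 0, "wz": 0, "fingers": 1}, {"dx": 0, "dy": 0, "dz": 0.0, "wx": 0, "wy": 0, "wz": 0, "fingers": 1}]'

```text
clock: 8.45
eef_pos: [543.5, 27.0, 183.9]
tool_rot: [1.542, 1.561, -3.103]
force: [0.8, -0.6, -0.5]
width: 0.0
```

```bash
python3 look.py wrist pics/w6.png
```

```text
8.45 [543.5  27.  183.9] [-61.2  -1.4 183.9] [ 0.8 -0.6 -0.5] 0.0476320981754227
[[-0.01, -0.998, -0.067], [-0.0, -0.067, 0.998], [-1.0, 0.01, 0.0]]
```

View pics/w6.png

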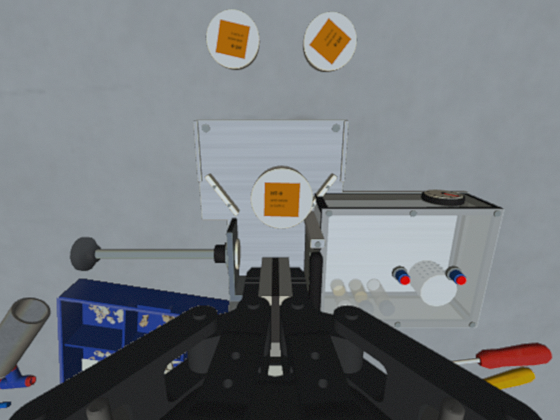

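```bash
python3 - <<'E'
import cv2
im=cv2.imread("pics/w6.png"); cv2.imwrite("pics/w6z.png",cv2.resize(im[105:340,180:520],None,fx=2.3,fy=2.3,interpolation=cv2.INTER_CUBIC))
E
```

```text
(no output)
```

View pics/w6z.png

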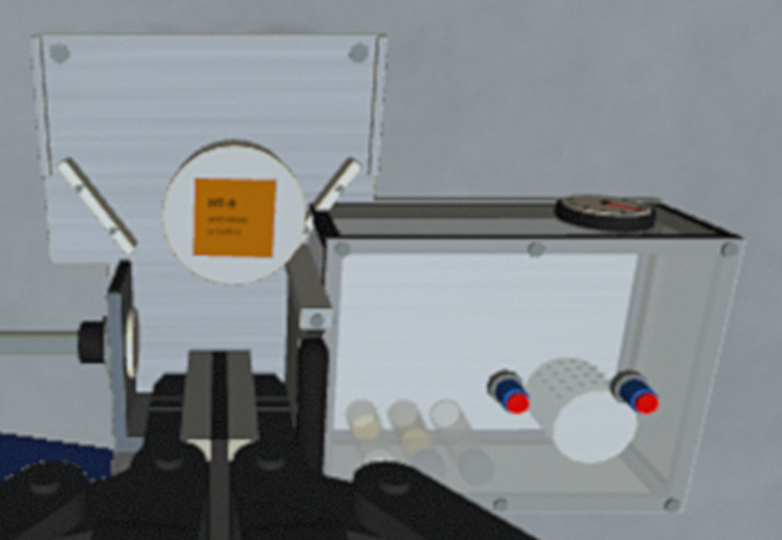

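```bash
cat > fit3.py <<'E'
import fit,plan
from fit import *
z=lambda u,v:(u/2.3+180,v/2.3+105)
o=[((-136,-75,11),z(33,35)),((-136,75,11),z(387,36)),((0,-204,24),(70,254)),((-62,206,64),z(745,237)),((-62,46,64),z(322,238)),((62,206,64),z(687,512)),
((-83,-60,22),z(70,160)),((-83,60,22),z(349,160)),((-43,-33,22),z(136,242)),((-30,39,92),z(314,338)),((0,-34,24),z(133,343))]
fit.obs[:]=[("wrist",a,b) for a,b in o]
r=least_squares(res,[604,33,.07,0],loss="soft_l1"); print(r.x,r.cost);print(r.fun.reshape(-1,2).round(1))
plan.setP(*r.x[:3])
print("tin",plan.W2L(atz("wrist",z(233,212),36)),plan.W2L(ctrl.read_state()["eef_pos"]))
E
python3 fit3.py
```

```text
[ 6.07116062e+02  2.69826502e+01  6.80237577e-02 -1.25049911e+00] 20.14267601093639
[[-1.5 -1.2]
 [-0.4 -1.6]
 [ 8.3 -1. ]
 [ 0.8  0.3]
 [ 2.3 -0.2]
 [-1.5 -0.4]
 [-0.9  0.8]
 [-0.4  0.8]
 [-0.7  3.7]
 [ 0.3  3.5]
 [ 0.8 -1.1]]
tin [-64.85149729  10.52603238  36.        ] [-63.9325122    4.4122407  184.20232437]
```

```bash
sed -i 's/^P=dict.*/P=dict(x=607.1,y=27.0,yaw=0.068)/' plan.py; python3 go.py -122 37 25 4
```

```text
8.5 [-63.9   4.4 184.2] [-0.6 -0.5  0.8]
{'dx': 0.0533, 'dy': 0.0188, 'dz': 0.0108, 'wx': -0.002, 'wy': 0.0005, 'wz': -0.0238}
```

Emit:
servo_tool --rows '[{"dx": 0, "dy": 0.038, "dz": 0.022, "wx": 0, "wy": 0, "wz": 0, "fingers": 1}, {"dx": 0.03, "dy": 0.038, "dz": 0.022, "wx": 0, "wy": 0, "wz": 0, "fingers": 1}, {"dx": 0.07, "dy": 0, "dz": 0.0, "wx": 0, "wy": 0, "wz": -0.1, "fingers": 1}, {"dx": 0.08, "dy": 0, "dz": 0.0, "wx": 0, "wy": 0, "wz": 0, "fingers": 1}, {"dx": 0.032, "dy": 0, "dz": 0.0, "wx": 0, "wy": 0, "wz": 0, "fingers": 1}]'

```text
clock: 9.12
eef_pos: [481.8, 55.9, 24.2]
tool_rot: [1.788, 1.569, -2.856]
force: [-0.5, 0.1, 0.1]
width: 0.1
```

Emit:
servo_tool --rows '[{"dx": 0, "dy": 0, "dz": 0, "wx": 0, "wy": 0, "wz": 0, "fingers": 1}, {"dx": 0, "dy": -0.014, "dz": -0.003, "wx": 0, "wy": 0, "wz": 0, "fingers": 1}, {"dx": 0, "dy": -0.01, "dz": -0.007, "wx": 0, "wy": 0, "wz": 0, "fingers": 1}]'

```text
clock: 9.5
eef_pos: [505.5, 50.1, 28.5]
tool_rot: [-1.475, 1.564, 0.163]
force: [-0.2, -0.4, -0.2]
width: -0.2
```

```bash
python3 look.py wrist pics/w7.png
```

```text
9.5 [505.5  50.1  28.5] [-99.8  30.   28.5] [-0.2 -0.4 -0.2] -0.2168702132557086
[[0.007, -0.998, -0.067], [0.001, -0.067, 0.998], [-1.0, -0.007, 0.001]]
```

View pics/w7.png

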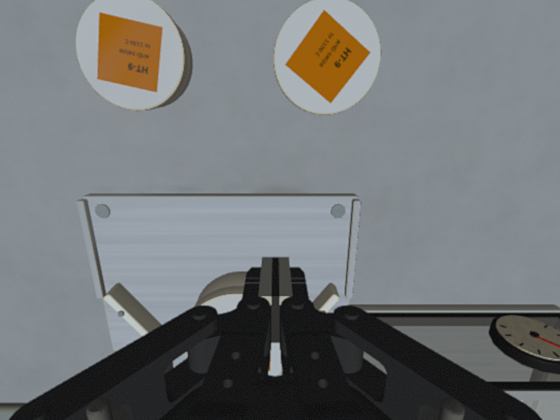

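Emit:
servo_tool --rows '[{"dx": 0.003, "dy": -0.01, "dz": -0.007, "wx": 0, "wy": 0, "wz": 0, "fingers": 1}, {"dx": 0.002, "dy": -0.01, "dz": -0.007, "wx": 0, "wy": 0, "wz": 0, "fingers": 1}, {"dx": 0, "dy": 0, "dz": 0, "wx": 0, "wy": 0, "wz": 0, "fingers": 1}]'

```text
clock: 9.93
eef_pos: [520.3, 39.7, 23.3]
tool_rot: [-1.564, 1.566, 0.072]
force: [0.2, -0.3, -0.9]
width: -0.1
```

```bash
python3 look.py wrist pics/w8.png; python3 look.py side pics/d8.png;python3 - <<'E'
import cv2,numpy as np
a=[cv2.resize(cv2.imread(f"pics/{n}.png")[b:b+140,c:c+150],None,fx=2.6,fy=2.6,interpolation=cv2.INTER_CUBIC) for n,b,c in(("w8",200,180),("d8",140,220))]
cv2.imwrite("pics/sd8.png",np.hstack(a))
E
```

```text
9.925 [520.3  39.7  23.3] [-85.8  18.6  23.3] [ 0.2 -0.3 -0.9] -0.0775217204808416
[[0.005, -0.998, -0.066], [0.0, -0.066, 0.998], [-1.0, -0.005, 0.0]]
9.975 [519.8  40.1  23.3] [-86.2  19.   23.3] [-0.5  0.  -0.3] -0.20540747488653835
[[0.005, -0.998, -0.066], [0.001, -0.066, 0.998], [-1.0, -0.005, 0.0]]
```

View pics/sd8.png

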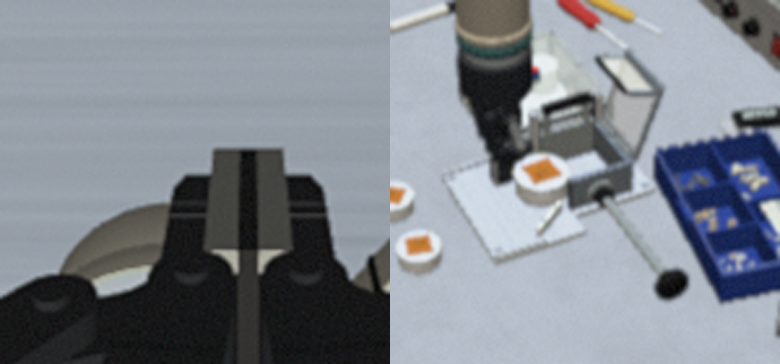

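Emit:
servo_tool --rows '[{"dx": 0, "dy": 0.012, "dz": 0, "wx": 0, "wy": 0, "wz": 0, "fingers": 1}, {"dx": 0, "dy": 0.004, "dz": -0.022, "wx": 0, "wy": 0, "wz": 0, "fingers": 1}, {"dx": 0, "dy": -0.01, "dz": 0, "wx": 0, "wy": 0, "wz": 0, "fingers": 1}, {"dx": 0, "dy": -0.014, "dz": 0, "wx": 0, "wy": 0, "wz": 0, "fingers": 1}]'

```text
clock: 10.52
eef_pos: [526.7, 24.1, 23.4]
tool_rot: [-1.504, 1.567, 0.133]
force: [-0.1, 0.3, -0.7]
width: 0.1
```

Emit:
servo_tool --rows '[{"dx": 0, "dy": -0.014, "dz": 0, "wx": 0, "wy": 0, "wz": 0, "fingers": 1}, {"dx": 0, "dy": -0.008, "dz": 0, "wx": 0, "wy": 0, "wz": 0, "fingers": 1}, {"dx": 0, "dy": 0, "dz": 0, "wx": 0, "wy": 0, "wz": 0, "fingers": 1}]'

```text
clock: 10.9
eef_pos: [543.2, 25.9, 23.3]
tool_rot: [-1.46, 1.567, 0.178]
force: [-0.4, -0.1, 0.1]
width: 0.0
```

```bash
python3 look.py wrist pics/w9.png; python3 look.py side pics/d9.png;python3 - <<'E'
import cv2,numpy as np
a=[cv2.resize(cv2.imread(f"pics/{n}.png")[b:b+140,c:c+150],None,fx=2.6,fy=2.6,interpolation=cv2.INTER_CUBIC) for n,b,c in(("w9",200,200),("d9",140,220))]
cv2.imwrite("pics/sd9.png",np.hstack(a))
E
```

```text
10.9 [543.2  25.9  23.3] [-63.8   3.2  23.3] [-0.4 -0.1  0.1] 0.001606966224275216
[[0.004, -0.998, -0.067], [0.001, -0.067, 0.998], [-1.0, -0.004, 0.0]]
10.95 [542.7  25.8  23.3] [-64.3   3.2  23.3] [-0.8  1.1  0.1] -0.15226829829974545
[[0.004, -0.998, -0.067], [0.001, -0.067, 0.998], [-1.0, -0.004, 0.0]]
```

View pics/sd9.png

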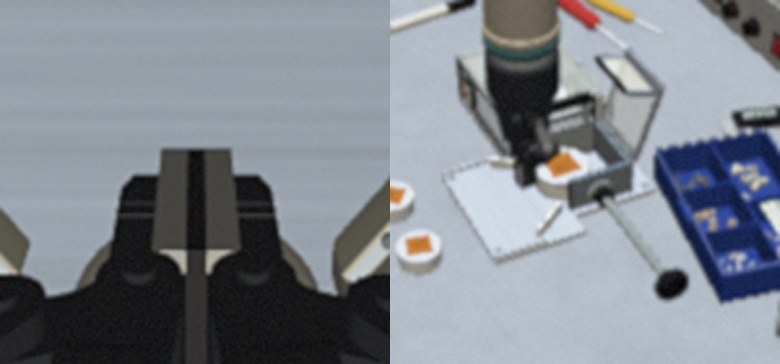

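Emit:
servo_tool --rows '[{"dx": 0, "dy": -0.012, "dz": -0.001, "wx": 0, "wy": 0, "wz": 0, "fingers": 1}, {"dx": 0, "dy": -0.012, "dz": -0.001, "wx": 0, "wy": 0, "wz": 0, "fingers": 1}, {"dx": 0, "dy": 0, "dz": 0, "wx": 0, "wy": 0, "wz": 0, "fingers": 1}]'

```text
clock: 11.38
eef_pos: [553.0, 24.8, 21.9]
tool_rot: [1.662, 1.559, -2.981]
force: [-13.8, 0.1, 4.4]
width: 0.0
```

```bash
python3 look.py side pics/d10.png;python3 look.py scene pics/s10.png;python3 - <<'E'
import cv2,numpy as np
a=[cv2.resize(cv2.imread(f"pics/{n}.png")[b:b+140,c:c+150],None,fx=2.6,fy=2.6,interpolation=cv2.INTER_CUBIC) for n,b,c in(("s10",140,230),("d10",140,220))]
cv2.imwrite("pics/sd10.png",np.hstack(a))
E
```

```text
11.375 [553.   24.8  21.9] [-54.2   1.5  21.9] [-13.8   0.1   4.4] 0.012151193642745313
[[-0.012, -0.997, -0.07], [-0.002, -0.07, 0.998], [-1.0, 0.012, -0.001]]
11.425 [553.   24.7  21.9] [-54.1   1.4  21.9] [-13.4  -0.3   2.6] 0.06613333642831823
[[-0.012, -0.998, -0.07], [-0.002, -0.07, 0.998], [-1.0, 0.012, -0.001]]
```

View pics/sd10.png

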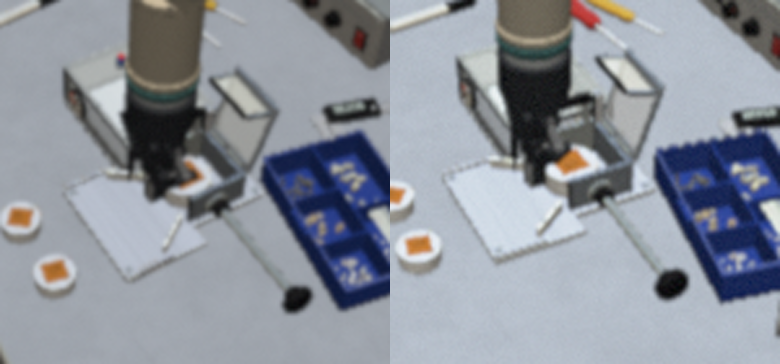

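```bash
python3 look.py wrist pics/w11.png; python3 -c "
from h import *
s=ctrl.read_state();print(s['force'],s['torque'])"
```

```text
11.475 [553.   24.8  21.9] [-54.1   1.5  21.9] [-13.4   0.1   2.3] 0.11701733826993459
[[-0.012, -0.998, -0.07], [-0.002, -0.07, 0.998], [-1.0, 0.012, -0.001]]
[-12.57778102   0.02446781   2.06136368] [0.09534651 2.0623658  0.48163305]
```

View pics/w11.png

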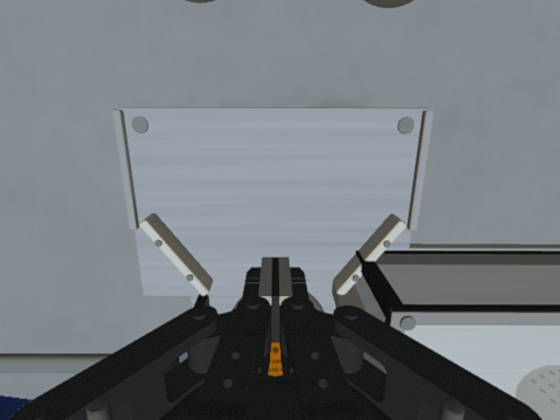

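Emit:
servo_tool --rows '[{"dx": 0, "dy": 0.02, "dz": 0, "wx": 0, "wy": 0, "wz": 0, "fingers": 1}, {"dx": 0, "dy": 0.005, "dz": 0, "wx": 0, "wy": 0, "wz": -1.4, "fingers": 1}, {"dx": 0, "dy": 0, "dz": 0, "wx": 0, "wy": 0, "wz": -1.4, "fingers": 1}, {"dx": 0, "dy": 0, "dz": 0, "wx": 0, "wy": 0, "wz": -1.4, "fingers": 1}, {"dx": 0, "dy": 0, "dz": 0, "wx": 0, "wy": 0, "wz": -0.8, "fingers": 1}]'

```text
out of range: row 2 has -1.4, outside -1 to 1
```

Emit:
servo_tool --rows '[{"dx": 0, "dy": 0, "dz": 0, "wx": 0, "wy": 0, "wz": 0, "fingers": 1}]'

```text
clock: 11.65
eef_pos: [553.0, 24.8, 21.9]
tool_rot: [1.663, 1.559, -2.98]
force: [-13.4, 0.6, 1.6]
width: -0.0
```

```bash
python3 look.py wrist pics/w12.png
```

```text
11.65 [553.   24.8  21.9] [-54.1   1.5  21.9] [-13.4   0.6   1.6] -0.024491280763971356
[[-0.011, -0.998, -0.07], [-0.002, -0.07, 0.998], [-1.0, 0.012, -0.001]]
```

View pics/w12.png

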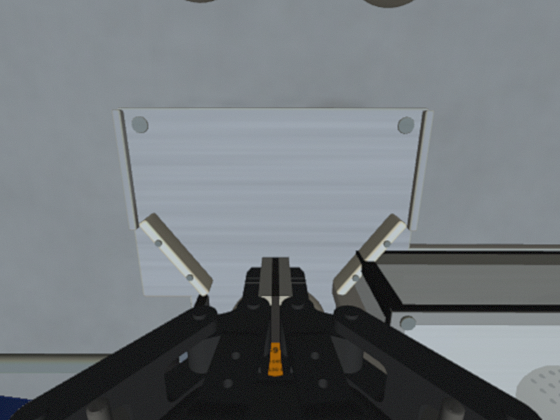

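Emit:
servo_tool --rows '[{"dx": 0, "dy": 0.02, "dz": 0, "wx": 0, "wy": 0, "wz": 0, "fingers": 1}, {"dx": 0, "dy": 0.005, "dz": 0, "wx": 0, "wy": 0, "wz": -1, "fingers": 1}, {"dx": 0, "dy": 0, "dz": 0, "wx": 0, "wy": 0, "wz": -1, "fingers": 1}, {"dx": 0, "dy": 0, "dz": 0, "wx": 0, "wy": 0, "wz": -1, "fingers": 1}, {"dx": 0, "dy": 0, "dz": 0, "wx": 0, "wy": 0, "wz": -1, "fingers": 1}]'

```text
clock: 12.32
eef_pos: [535.6, 2.4, 19.1]
tool_rot: [-1.903, 1.389, -0.27]
force: [-0.9, -0.9, 0.2]
width: -0.1
```

Emit:
servo_tool --rows '[{"dx": 0, "dy": 0, "dz": 0, "wx": 0, "wy": 0, "wz": -0.5, "fingers": 1}, {"dx": 0, "dy": 0, "dz": 0, "wx": 0, "wy": 0, "wz": 0, "fingers": 1}]'

```text
clock: 12.58
eef_pos: [534.5, 1.1, 18.7]
tool_rot: [-1.867, 1.355, -0.231]
force: [-0.6, -0.9, -0.3]
width: -0.1
```

```bash
python3 look.py wrist pics/w13.png;python3 look.py side pics/d13.png;python3 - <<'E'
import cv2,numpy as np
a=[cv2.resize(cv2.imread(f"pics/{n}.png")[b:b+140,c:c+150],None,fx=2.6,fy=2.6,interpolation=cv2.INTER_CUBIC) for n,b,c in(("w13",200,200),("d13",140,220))]
cv2.imwrite("pics/sd13.png",np.hstack(a))
E
```

```text
12.575 [534.5   1.1  18.7] [-74.2 -20.9  18.7] [-0.6 -0.9 -0.3] -0.05189390474632758
[[0.208, -0.976, -0.059], [-0.049, -0.07, 0.996], [-0.977, -0.204, -0.062]]
12.625 [534.9   1.2  18.8] [-73.7 -20.8  18.8] [-0.3  0.1 -1.1] 0.26905648249079306
[[0.208, -0.976, -0.058], [-0.049, -0.069, 0.996], [-0.977, -0.205, -0.062]]
```

View pics/sd13.png

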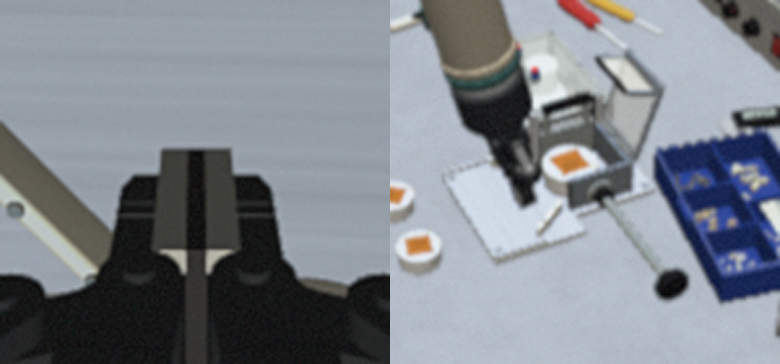

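```bash
python3 -c "
from h import *
s=ctrl.read_state();print(s['qpos'].round(2),s['clock'])"
```

```text
[ 0.09  0.79 -0.28  2.18  1.61  0.27 -0.04] 12.675
```

```bash
sed -i 's/\[:1\]: print/: print/' go.py; python3 go.py -85 0 60 4
```

```text
12.675 [-73.5 -20.8  18.9] [0.5 0.1 0.1]
{'dx': -0.0146, 'dy': 0.0009, 'dz': 0.006, 'wx': -0.0108, 'wy': -0.1508, 'wz': 0.493}
{'dx': -0.0144, 'dy': 0.0017, 'dz': 0.0062, 'wx': -0.0108, 'wy': -0.1508, 'wz': 0.493}
{'dx': -0.0142, 'dy': 0.0024, 'dz': 0.0065, 'wx': -0.0108, 'wy': -0.1508, 'wz': 0.493}
{'dx': -0.014, 'dy': 0.0031, 'dz': 0.0067, 'wx': -0.0108, 'wy': -0.1508, 'wz': 0.493}
```

Emit:
servo_tool --rows '[{"dx": -0.0146, "dy": 0.001, "dz": 0.006, "wx": 0, "wy": -0.15, "wz": 0.49, "fingers": 1}, {"dx": -0.0146, "dy": 0.0015, "dz": 0.006, "wx": 0, "wy": -0.15, "wz": 0.49, "fingers": 1}, {"dx": -0.0146, "dy": 0.002, "dz": 0.006, "wx": 0, "wy": -0.15, "wz": 0.49, "fingers": 1}, {"dx": -0.0146, "dy": 0.003, "dz": 0.006, "wx": 0, "wy": -0.15, "wz": 0.49, "fingers": 1}, {"dx": 0, "dy": 0, "dz": 0, "wx": -1, "wy": 0, "wz": 0, "fingers": 1}]'

```text
clock: 13.3
eef_pos: [524.7, 17.6, 57.5]
tool_rot: [-2.045, 1.548, -0.306]
force: [0.0, 0.0, 1.0]
width: 0.2
```

Emit:
servo_tool --rows '[{"dx": 0, "dy": 0, "dz": 0, "wx": -1, "wy": 0, "wz": 0, "fingers": 1}, {"dx": 0, "dy": 0, "dz": 0, "wx": -1, "wy": 0, "wz": 0, "fingers": 1}, {"dx": 0, "dy": 0, "dz": 0, "wx": -1, "wy": 0, "wz": 0, "fingers": 1}, {"dx": 0, "dy": 0, "dz": 0, "wx": -1, "wy": 0, "wz": 0, "fingers": 1}, {"dx": 0, "dy": 0, "dz": 0, "wx": -1, "wy": 0, "wz": 0, "fingers": 1}]'

```text
clock: 13.92
eef_pos: [523.1, 17.2, 56.7]
tool_rot: [-2.675, 1.55, -0.41]
force: [0.6, 0.6, 0.2]
width: -0.2
```

```bash
python3 look.py;  python3 -c "
from h import *
s=ctrl.read_state();print(s['qpos'].round(2),s['clock'])"
```

```text
13.925 [523.1  17.2  56.7] [-84.5  -4.   56.7] [0.6 0.6 0.2] -0.18335747638107833
[[0.019, -0.768, -0.64], [-0.008, -0.64, 0.768], [-1.0, -0.01, -0.019]]
[ 0.38  0.83 -0.75  2.01  0.96  0.68  1.26] 13.925
```

Emit:
servo_tool --rows '[{"dx": 0, "dy": 0, "dz": 0, "wx": -1, "wy": 0, "wz": 0, "fingers": 1}, {"dx": 0, "dy": 0, "dz": 0, "wx": -1, "wy": 0, "wz": 0, "fingers": 1}, {"dx": 0, "dy": 0, "dz": 0, "wx": -1, "wy": 0, "wz": 0, "fingers": 1}, {"dx": 0, "dy": 0, "dz": 0, "wx": -1, "wy": 0, "wz": 0, "fingers": 1}, {"dx": 0, "dy": 0, "dz": 0, "wx": -1, "wy": 0, "wz": 0, "fingers": 1}]'

```text
clock: 14.55
eef_pos: [522.9, 17.2, 56.6]
tool_rot: [3.069, 1.55, -0.425]
force: [-0.1, 0.0, -0.6]
width: -0.2
```

Emit:
servo_tool --rows '[{"dx": 0, "dy": 0, "dz": 0, "wx": -1, "wy": 0, "wz": 0, "fingers": 1}, {"dx": 0, "dy": 0, "dz": 0, "wx": -1, "wy": 0, "wz": 0, "fingers": 1}, {"dx": 0, "dy": 0, "dz": 0, "wx": -1, "wy": 0, "wz": 0, "fingers": 1}, {"dx": 0, "dy": 0, "dz": 0, "wx": -1, "wy": 0, "wz": 0, "fingers": 1}, {"dx": 0, "dy": 0, "dz": 0, "wx": 0, "wy": 0, "wz": 0, "fingers": 1}]'

```text
clock: 15.18
eef_pos: [522.8, 17.0, 56.5]
tool_rot: [2.652, 1.55, -0.429]
force: [-0.1, -0.2, -0.7]
width: 0.2
```

```bash
python3 look.py wrist pics/w14.png;  python3 -c "
from h import *
s=ctrl.read_state();print(s['qpos'].round(2),s['clock'])"
```

```text
15.175 [522.8  17.   56.5] [-84.8  -4.2  56.5] [-0.1 -0.2 -0.7] 0.21308058675206337
[[0.019, 0.061, -0.998], [-0.009, -0.998, -0.061], [-1.0, 0.01, -0.018]]
[ 0.49  0.92 -0.94  2.01  1.1   0.82  2.08] 15.225
```

View pics/w14.png

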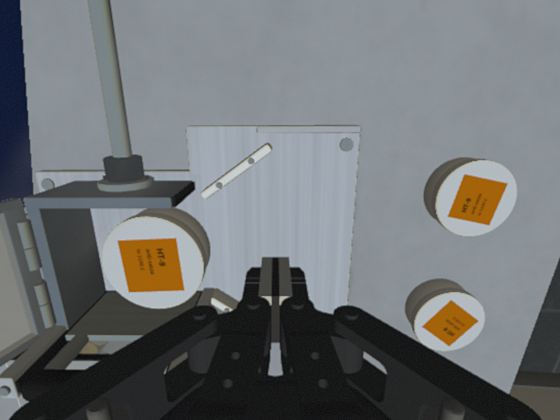

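```bash
python3 - <<'E'
from plan import *
print(W2L(atz("wrist",(156,256),35)), "apron corners",W2L(atz("wrist",(187,126),10)),W2L(atz("wrist",(360,126),10)))
print("rail ends",W2L(atz("wrist",(270,147),21)),W2L(atz("wrist",(205,193),21)))
print("wall front top corner",W2L(atz("wrist",(193,184),49)),W2L(atz("wrist",(28,200),49)))
print(W2L(ctrl.read_state()["eef_pos"]))
E
```

```text
[-16.36588825  -3.79157388  35.        ] apron corners [-33.67038752 -75.02352716  10.        ] [-134.01613024  -74.43320912   10.        ]
rail ends [-82.30961562 -63.8980999   21.        ] [-43.98708219 -37.57768776  21.        ]
wall front top corner [-45.47102734 -49.22714011  49.        ] [ 38.36285459 -41.24632214  49.        ]
[-84.71785656  -4.27432799  56.51320941]
```

Emit:
servo_tool --rows '[{"dx": 0.022, "dy": 0, "dz": 0, "wx": 0, "wy": 0, "wz": 0, "fingers": 1}, {"dx": 0.022, "dy": 0, "dz": -0.008, "wx": 0, "wy": 0, "wz": 0, "fingers": 1}, {"dx": 0, "dy": 0, "dz": -0.015, "wx": 0, "wy": 0, "wz": 0, "fingers": 1}, {"dx": 0, "dy": 0, "dz": -0.015, "wx": 0, "wy": 0, "wz": 0, "fingers": 1}, {"dx": 0, "dy": 0, "dz": -0.01, "wx": 0, "wy": 0, "wz": 0, "fingers": 1}]'

```text
clock: 15.85
eef_pos: [560.7, 18.9, 24.7]
tool_rot: [2.664, 1.547, -0.416]
force: [-0.3, 0.1, -0.4]
width: -0.1
```

Emit:
servo_tool --rows '[{"dx": 0, "dy": 0, "dz": 0, "wx": 0, "wy": 0, "wz": 0, "fingers": 1}]'

```text
clock: 15.98
eef_pos: [560.5, 18.9, 24.6]
tool_rot: [2.672, 1.547, -0.408]
force: [-0.8, 0.3, 0.3]
width: -0.1
```

```bash
python3 look.py wrist pics/w15.png;  python3 -c "
from h import *
s=ctrl.read_state();print(s['qpos'].round(2),s['clock'])"
```

```text
15.975 [560.5  18.9  24.6] [-47.1  -5.   24.6] [-0.8  0.3  0.3] -0.13990006895171087
[[0.022, 0.062, -0.998], [-0.009, -0.998, -0.062], [-1.0, 0.011, -0.021]]
[ 0.45  0.99 -0.91  1.92  1.13  0.83  2.11] 16.025
```

View pics/w15.png

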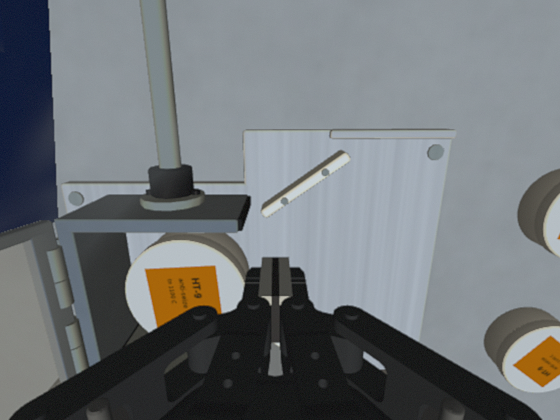

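```bash
python3 - <<'E'
from plan import *
print(W2L(atz("wrist",(187,297),35)),W2L(atz("wrist",(125,297),35)),"rear wall inner top",W2L(atz("wrist",(78,232),49)),W2L(atz("wrist",(250,197),49)))
E
```

```text
[-5.94435132  1.95260486 35.        ] [24.39481755  2.2133656  35.        ] rear wall inner top [ 31.06791257 -37.06823414  49.        ] [-39.36705267 -51.83115301  49.        ]
```

Emit:
servo_tool --rows '[{"dx": 0, "dy": 0, "dz": -0.007, "wx": 0, "wy": 0, "wz": 0, "fingers": 1}, {"dx": 0, "dy": 0, "dz": 0, "wx": 0, "wy": 0, "wz": 0, "fingers": 1}]'

```text
clock: 16.27
eef_pos: [565.0, 19.0, 24.5]
tool_rot: [2.639, 1.547, -0.44]
force: [0.6, 0.5, -0.4]
width: -0.1
```

```bash
python3 look.py wrist pics/w16.png
```

```text
16.275 [565.   19.   24.5] [-42.5  -5.2  24.5] [ 0.6  0.5 -0.4] -0.07674717856647058
[[0.021, 0.062, -0.998], [-0.01, -0.998, -0.063], [-1.0, 0.011, -0.021]]
```

View pics/w16.png

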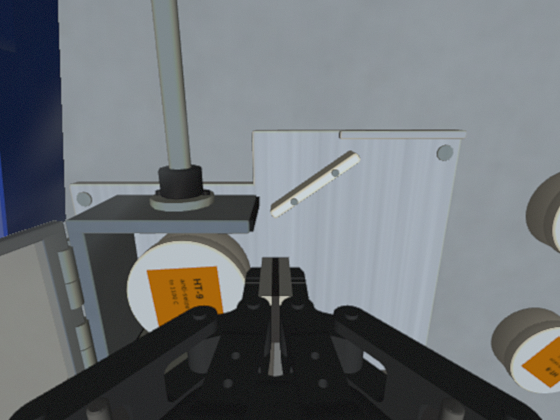

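Emit:
servo_tool --rows '[{"dx": 0, "dy": 0, "dz": 0.02, "wx": 0, "wy": 0, "wz": 0, "fingers": 1}, {"dx": -0.03, "dy": 0, "dz": 0.03, "wx": 0, "wy": 0, "wz": 0, "fingers": 1}, {"dx": -0.08, "dy": 0, "dz": 0, "wx": 0, "wy": 0, "wz": 0, "fingers": 1}, {"dx": -0.08, "dy": 0, "dz": 0, "wx": 0, "wy": 0, "wz": 0, "fingers": 1}, {"dx": -0.05, "dy": 0, "dz": 0, "wx": 0, "wy": 0, "wz": 0, "fingers": 1}]'

```text
clock: 16.95
eef_pos: [524.1, 19.0, 206.4]
tool_rot: [2.69, 1.545, -0.388]
force: [0.6, -0.2, -0.6]
width: 0.1
```

```bash
python3 look.py wrist pics/w17.png; python3 go.py 128 -5 220 15
```

```text
16.95 [524.1  19.  206.4] [-83.3  -2.3 206.4] [ 0.6 -0.2 -0.6] 0.13374180137884795
[[0.024, 0.063, -0.998], [-0.01, -0.998, -0.063], [-1.0, 0.011, -0.023]]
17.0 [-81.4  -1.4 210.1] [2.  0.7 4. ]
{'dx': -0.0003, 'dy': 0.0002, 'dz': -0.0186, 'wx': 0.9971, 'wy': -0.0199, 'wz': 0.009}
{'dx': -0.0004, 'dy': -0.0017, 'dz': -0.0186, 'wx': 0.9971, 'wy': -0.0199, 'wz': 0.009}
{'dx': -0.0004, 'dy': -0.0036, 'dz': -0.0183, 'wx': 0.9971, 'wy': -0.0199, 'wz': 0.009}
{'dx': -0.0005, 'dy': -0.0055, 'dz': -0.0178, 'wx': 0.9971, 'wy': -0.0199, 'wz': 0.009}
{'dx': -0.0005, 'dy': -0.0073, 'dz': -0.0171, 'wx': 0.9971, 'wy': -0.0199, 'wz': 0.009}
{'dx': -0.0005, 'dy': -0.0091, 'dz': -0.0163, 'wx': 0.9971, 'wy': -0.0199, 'wz': 0.009}
{'dx': -0.0006, 'dy': -0.0107, 'dz': -0.0152, 'wx': 0.9971, 'wy': -0.0199, 'wz': 0.009}
{'dx': -0.0006, 'dy': -0.0122, 'dz': -0.014, 'wx': 0.9971, 'wy': -0.0199, 'wz': 0.009}
{'dx': -0.0007, 'dy': -0.0136, 'dz': -0.0127, 'wx': 0.9971, 'wy': -0.0199, 'wz': 0.009}
{'dx': -0.0007, 'dy': -0.0149, 'dz': -0.0112, 'wx': 0.9971, 'wy': -0.0199, 'wz': 0.009}
{'dx': -0.0007, 'dy': -0.016, 'dz': -0.0096, 'wx': 0.9971, 'wy': -0.0199, 'wz': 0.009}
{'dx': -0.0008, 'dy': -0.0169, 'dz': -0.0079, 'wx': 0.9971, 'wy': -0.0199, 'wz': 0.009}
{'dx': -0.0008, 'dy': -0.0176, 'dz': -0.006, 'wx': 0.9971, 'wy': -0.0199, 'wz': 0.009}
{'dx': -0.0008, 'dy': -0.0181, 'dz': -0.0042, 'wx': 0.9971, 'wy': -0.0199, 'wz': 0.009}
{'dx': -0.0009, 'dy': -0.0185, 'dz': -0.0023, 'wx': 0.9971, 'wy': -0.0199, 'wz': 0.009}
```

View pics/w17.png

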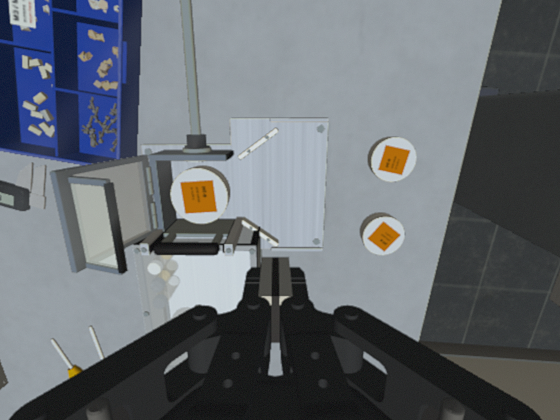

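```bash
python3 - <<'E'
from plan import *
from numpy import cos,sin
print("tin",W2L(atz("wrist",(200,194),35)))
print("chk rear wall",W2L(atz("wrist",(163,158),49)), proj("wrist",L2W([34,-34,49])),proj("wrist",L2W([-136,-75,11])),proj("wrist",L2W([-136,75,11])))
for th in(1.7,1.85,2.0,2.15):
    o=[]
    for y in(-42,36):
        o.append(proj("wrist",L2W([43-91*cos(th),y,51+91*sin(th)])).round())
        # skirt end
        o.append(proj("wrist",L2W([43-79*cos(th)-37*sin(th),y,51+79*sin(th)-37*cos(th)])).round())
    print(th,np.array(o).tolist())
E
```

```text
tin [ 1.70223975  2.18401289 35.        ]
chk rear wall [ 31.28635133 -37.34926594  49.        ] [160.62580276 161.4496912 ] [332.3462103  116.43587045] [325.80164714 249.25992792]
1.7 [[79.0, 170.0], [139.0, 168.0], [99.0, 271.0], [152.0, 267.0]]
1.85 [[63.0, 169.0], [119.0, 169.0], [84.0, 269.0], [134.0, 269.0]]
2.0 [[50.0, 168.0], [99.0, 169.0], [71.0, 266.0], [117.0, 270.0]]
2.15 [[40.0, 166.0], [82.0, 169.0], [62.0, 262.0], [101.0, 269.0]]
```

Emit:
servo_tool --rows '[{"dx": 0, "dy": 0, "dz": -0.018, "wx": 1, "wy": -0.02, "wz": 0.01, "fingers": 1}, {"dx": 0, "dy": -0.0017, "dz": -0.018, "wx": 1, "wy": -0.02, "wz": 0.01, "fingers": 1}, {"dx": 0, "dy": -0.0036, "dz": -0.0183, "wx": 1, "wy": -0.02, "wz": 0.01, "fingers": 1}, {"dx": 0, "dy": -0.0055, "dz": -0.0178, "wx": 1, "wy": -0.02, "wz": 0.01, "fingers": 1}, {"dx": 0, "dy": -0.0073, "dz": -0.017, "wx": 1, "wy": -0.02, "wz": 0.01, "fingers": 1}]'

```text
clock: 17.62
eef_pos: [592.6, 22.0, 204.3]
tool_rot: [2.649, 1.555, -0.957]
force: [0.4, -0.4, 0.7]
width: 0.1
```

Emit:
servo_tool --rows '[{"dx": 0, "dy": -0.009, "dz": -0.0163, "wx": 1, "wy": -0.02, "wz": 0.01, "fingers": 1}, {"dx": 0, "dy": -0.0107, "dz": -0.015, "wx": 1, "wy": -0.02, "wz": 0.01, "fingers": 1}, {"dx": 0, "dy": -0.0122, "dz": -0.014, "wx": 1, "wy": -0.02, "wz": 0.01, "fingers": 1}, {"dx": 0, "dy": -0.0136, "dz": -0.0127, "wx": 1, "wy": -0.02, "wz": 0.01, "fingers": 1}, {"dx": 0, "dy": -0.015, "dz": -0.011, "wx": 1, "wy": -0.02, "wz": 0.01, "fingers": 1}]'

```text
clock: 18.25
eef_pos: [662.1, 25.4, 204.6]
tool_rot: [2.376, 1.56, -1.754]
force: [0.5, 0.3, -0.1]
width: 0.1
```

Emit:
servo_tool --rows '[{"dx": 0, "dy": -0.016, "dz": -0.0096, "wx": 1, "wy": -0.02, "wz": 0.01, "fingers": 1}, {"dx": 0, "dy": -0.017, "dz": -0.008, "wx": 1, "wy": -0.02, "wz": 0.01, "fingers": 1}, {"dx": 0, "dy": -0.0176, "dz": -0.006, "wx": 1, "wy": -0.02, "wz": 0.01, "fingers": 1}, {"dx": 0, "dy": -0.018, "dz": -0.004, "wx": 1, "wy": -0.02, "wz": 0.01, "fingers": 1}, {"dx": 0, "dy": -0.0185, "dz": -0.0023, "wx": 1, "wy": -0.02, "wz": 0.01, "fingers": 1}]'

```text
clock: 18.88
eef_pos: [731.8, 28.8, 204.0]
tool_rot: [1.716, 1.56, -2.937]
force: [-0.4, -0.3, 0.6]
width: 0.1
```

```bash
python3 look.py wrist pics/w18.png; python3 go.py 120 -5 95 3
```

```text
18.875 [731.8  28.8 204. ] [124.5  -6.7 204. ] [-0.4 -0.3  0.6] 0.1383734793903562
[[-0.01, -0.998, -0.059], [-0.002, -0.059, 0.998], [-1.0, 0.01, -0.002]]
18.925 [126.2  -6.7 204. ] [ 1.  -0.3  0.6]
{'dx': 0.0484, 'dy': 0.0024, 'dz': 0.0008, 'wx': -0.0379, 'wy': -0.0039, 'wz': -0.0268}
{'dx': 0.0484, 'dy': 0.0025, 'dz': 0.0008, 'wx': -0.0379, 'wy': -0.0039, 'wz': -0.0268}
{'dx': 0.0484, 'dy': 0.0026, 'dz': 0.0008, 'wx': -0.0379, 'wy': -0.0039, 'wz': -0.0268}
```

View pics/w18.png

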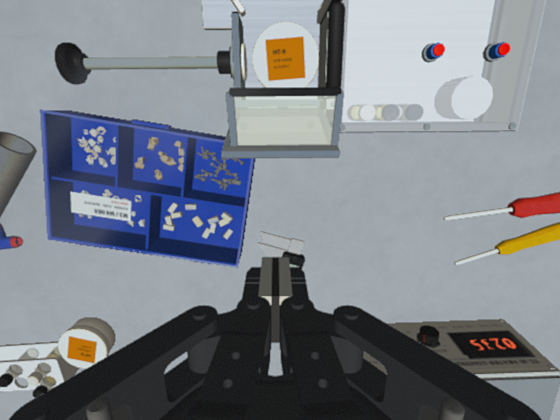

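Emit:
servo_tool --rows '[{"dx": 0.048, "dy": 0, "dz": -0.005, "wx": 0, "wy": 0, "wz": 0, "fingers": 1}, {"dx": 0.048, "dy": 0, "dz": -0.005, "wx": 0, "wy": 0, "wz": 0, "fingers": 1}, {"dx": 0.048, "dy": 0.01, "dz": -0.005, "wx": 0, "wy": 0, "wz": 0, "fingers": 1}, {"dx": 0, "dy": 0.02, "dz": 0, "wx": 0, "wy": 0, "wz": 0, "fingers": 1}, {"dx": 0, "dy": 0.02, "dz": 0, "wx": 0, "wy": 0, "wz": 0, "fingers": 1}]'

```text
clock: 19.55
eef_pos: [692.8, 14.9, 95.9]
tool_rot: [1.656, 1.56, -2.992]
force: [0.9, 0.6, 0.8]
width: -0.2
```

Emit:
servo_tool --rows '[{"dx": 0, "dy": 0.02, "dz": 0, "wx": 0, "wy": 0, "wz": 0, "fingers": 1}, {"dx": 0, "dy": 0.02, "dz": 0, "wx": 0, "wy": 0, "wz": 0, "fingers": 1}, {"dx": 0, "dy": 0.02, "dz": 0, "wx": 0, "wy": 0, "wz": 0, "fingers": 1}]'

```text
clock: 19.92
eef_pos: [648.9, 12.2, 97.4]
tool_rot: [1.688, 1.563, -2.96]
force: [2.6, 0.3, -0.5]
width: 0.1
```

```bash
python3 look.py wrist pics/w19.png;python3 look.py side pics/d19.png;python3 - <<'E'
import cv2,numpy as np
a=[cv2.resize(cv2.imread(f"pics/{n}.png")[b:b+h,c:c+w],None,fx=s,fy=s,interpolation=cv2.INTER_CUBIC) for n,b,c,h,w,s in(("w19",0,0,420,560,.75),("d19",140,220,121,150,2.6))]
cv2.imwrite("pics/sd19.png",np.hstack([x[:314] for x in a]))
E
```

```text
19.925 [648.9  12.2  97.4] [ 40.7 -17.6  97.4] [ 2.6  0.3 -0.5] 0.14026800787745242
[[-0.008, -0.998, -0.064], [-0.001, -0.064, 0.998], [-1.0, 0.008, -0.001]]
19.975 [646.4  11.9  97.3] [ 38.2 -17.7  97.3] [-2.5  0.7  0. ] -0.4140527472731875
[[-0.012, -0.998, -0.065], [-0.002, -0.065, 0.998], [-1.0, 0.012, -0.002]]
```

View pics/sd19.png

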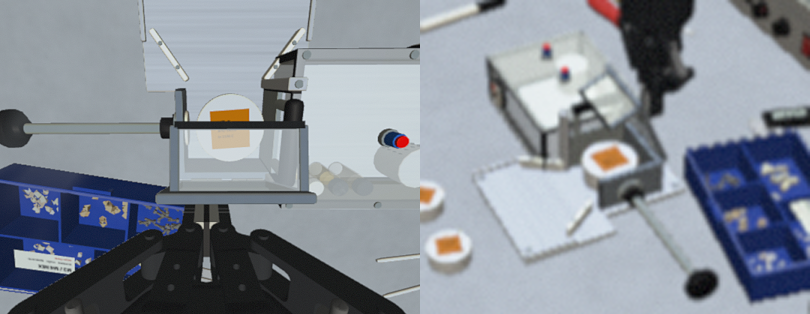

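Emit:
servo_tool --rows '[{"dx": 0.004, "dy": 0.02, "dz": 0, "wx": 0, "wy": 0, "wz": 0, "fingers": 1}, {"dx": 0.004, "dy": 0.02, "dz": 0, "wx": 0, "wy": 0, "wz": 0, "fingers": 1}, {"dx": 0.012, "dy": 0.015, "dz": 0, "wx": 0, "wy": 0, "wz": 0, "fingers": 1}, {"dx": 0.012, "dy": 0.015, "dz": 0, "wx": 0, "wy": 0, "wz": 0, "fingers": 1}, {"dx": 0.008, "dy": 0.012, "dz": 0, "wx": 0, "wy": 0, "wz": 0, "fingers": 1}]'

```text
clock: 20.65
eef_pos: [586.7, 8.2, 67.4]
tool_rot: [1.693, 1.56, -2.957]
force: [1.7, -1.1, -0.6]
width: -0.3
```

Emit:
servo_tool --rows '[{"dx": 0.008, "dy": 0, "dz": 0, "wx": 0, "wy": 0, "wz": 0, "fingers": 1}, {"dx": 0, "dy": 0, "dz": 0, "wx": 0, "wy": 0, "wz": 0, "fingers": 1}]'

```text
clock: 20.9
eef_pos: [587.2, 8.2, 61.5]
tool_rot: [1.696, 1.56, -2.954]
force: [-0.1, -0.6, 0.6]
width: 0.2
```

```bash
python3 look.py wrist pics/w20.png;python3 look.py side pics/d20.png;python3 - <<'E'
import cv2,numpy as np
a=[cv2.resize(cv2.imread(f"pics/{n}.png")[b:b+h,c:c+w],None,fx=s,fy=s,interpolation=cv2.INTER_CUBIC) for n,b,c,h,w,s in(("w20",0,0,420,560,.75),("d20",140,220,121,150,2.6))]
cv2.imwrite("pics/sd20.png",np.hstack([x[:314] for x in a]))
E
```

```text
20.9 [587.2   8.2  61.5] [-21.1 -17.4  61.5] [-0.1 -0.6  0.6] 0.15092102617891343
[[-0.01, -0.998, -0.063], [-0.002, -0.063, 0.998], [-1.0, 0.01, -0.001]]
20.95 [587.5   8.3  61.8] [-20.8 -17.3  61.8] [ 0.1 -0.5  0.5] 0.012150500383582239
[[-0.01, -0.998, -0.063], [-0.002, -0.063, 0.998], [-1.0, 0.01, -0.001]]
```

View pics/sd20.png

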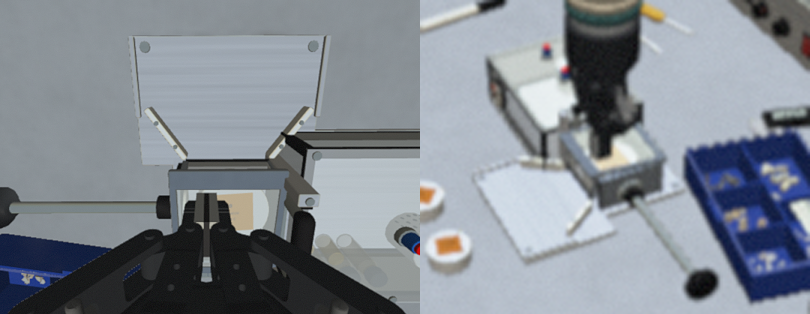

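Emit:
servo_tool --rows '[{"dx": 0.006, "dy": 0.01, "dz": 0, "wx": 0, "wy": 0, "wz": 0, "fingers": 1}, {"dx": 0.006, "dy": 0, "dz": 0, "wx": 0, "wy": 0, "wz": 0, "fingers": 1}, {"dx": 0.003, "dy": 0, "dz": 0, "wx": 0, "wy": 0, "wz": 0, "fingers": 1}]'

```text
clock: 21.38
eef_pos: [579.0, 7.7, 54.2]
tool_rot: [1.946, 1.56, -2.704]
force: [-10.7, -2.4, 43.4]
width: -0.3
```

Emit:
servo_tool --rows '[{"dx": 0.003, "dy": 0, "dz": 0, "wx": 0, "wy": 0, "wz": 0, "fingers": 1}, {"dx": 0, "dy": 0, "dz": 0, "wx": 0, "wy": 0, "wz": 0, "fingers": 1}]'

```text
clock: 21.62
eef_pos: [579.0, 7.7, 54.0]
tool_rot: [2.091, 1.56, -2.558]
force: [-12.5, -2.3, 47.7]
width: 0.5
```

Emit:
servo_tool --rows '[{"dx": -0.02, "dy": 0, "dz": 0, "wx": 0, "wy": 0, "wz": 0, "fingers": 1}, {"dx": -0.08, "dy": 0, "dz": 0, "wx": 0, "wy": 0, "wz": 0, "fingers": 1}, {"dx": -0.04, "dy": -0.02, "dz": 0.038, "wx": 0, "wy": 0, "wz": 0, "fingers": 0.3}, {"dx": 0, "dy": -0.02, "dz": 0.038, "wx": 0, "wy": 0, "wz": 0, "fingers": 0.3}, {"dx": 0, "dy": 0, "dz": 0, "wx": 0, "wy": 0, "wz": 0, "fingers": 0.3}]'

```text
clock: 22.25
eef_pos: [607.5, 70.1, 153.7]
tool_rot: [1.446, 1.563, 3.084]
force: [-0.5, -1.0, -0.5]
width: 54.3
```

```bash
python3 look.py wrist pics/w21.png;python3 look.py side pics/d21.png;python3 - <<'E'
import cv2,numpy as np
a=[cv2.resize(cv2.imread(f"pics/{n}.png")[b:b+h,c:c+w],None,fx=s,fy=s,interpolation=cv2.INTER_CUBIC) for n,b,c,h,w,s in(("w21",0,0,420,560,.75),("d21",140,220,121,150,2.6))]
cv2.imwrite("pics/sd21.png",np.hstack([x[:314] for x in a]))
E
```

```text
22.25 [607.5  70.1 153.7] [  3.3  42.9 153.7] [-0.5 -1.  -0.5] 54.31284448119329
[[-0.008, -0.998, -0.066], [0.0, -0.066, 0.998], [-1.0, 0.008, 0.001]]
22.3 [606.7  67.7 153. ] [  2.3  40.6 153. ] [-0.1 -1.  -0.2] 59.61798434342906
[[-0.01, -0.998, -0.065], [-0.002, -0.065, 0.998], [-1.0, 0.01, -0.001]]
```

View pics/sd21.png

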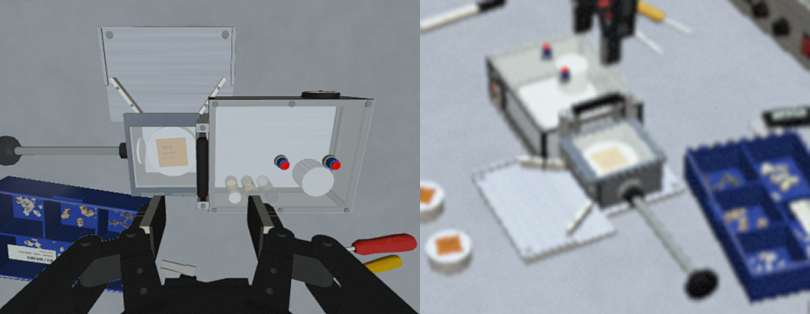

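View pics/w21.png

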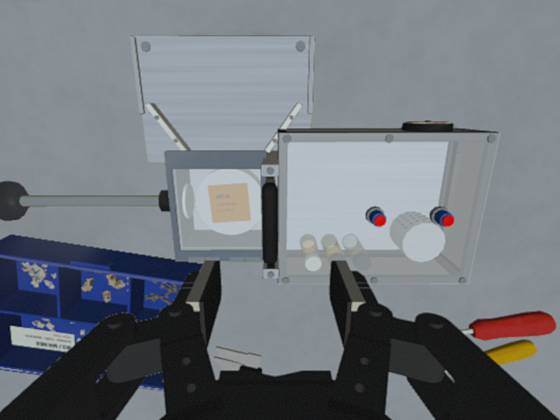

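```bash
python3 - <<'E'
from plan import *
print("bar",W2L(atz("wrist",(270,184),91)),W2L(atz("wrist",(270,263),91)), "tin",W2L(atz("wrist",(229,202),35)))
print("box corners",W2L(atz("wrist",(499,132),63)),W2L(atz("wrist",(467,282),63)),W2L(atz("wrist",(132,37),10)))
print("hood lip corner",W2L(atz("wrist",(166,152),53)))
E
python3 go.py 0 39 70 2
```

```text
bar [-31.53496116  35.95085753  91.        ] [26.34638467 35.429896   91.        ] tin [-3.31106281 -0.60609083 35.        ]
box corners [-62.65853157 199.43265429  63.        ] [ 58.45786743 198.35857718  63.        ] [-135.39114383  -76.45206495   10.        ]
hood lip corner [-48.2169038 -43.9378693  53.       ]
22.35 [  1.9  39.1 152.6] [ 0.5 -0.6 -0.2]
{'dx': 0.0551, 'dy': 0.0006, 'dz': 0.0001, 'wx': -0.024, 'wy': -0.0112, 'wz': -0.0542}
{'dx': 0.055, 'dy': 0.001, 'dz': 0.0, 'wx': -0.024, 'wy': -0.0112, 'wz': -0.0542}
```

Emit:
servo_tool --rows '[{"dx": 0.055, "dy": 0, "dz": -0.002, "wx": 0, "wy": 0, "wz": 0, "fingers": 0.3}, {"dx": 0.04, "dy": 0, "dz": -0.001, "wx": 0, "wy": 0, "wz": 0, "fingers": 0.3}, {"dx": 0.014, "dy": 0, "dz": 0, "wx": 0, "wy": 0, "wz": 0, "fingers": 0.3}, {"dx": 0, "dy": 0, "dz": 0, "wx": 0, "wy": 0, "wz": 0, "fingers": 1}, {"dx": 0, "dy": 0, "dz": 0, "wx": 0, "wy": 0, "wz": 0, "fingers": 1}]'

```text
clock: 22.98
eef_pos: [607.2, 64.4, 72.6]
tool_rot: [1.694, 1.563, -2.956]
force: [0.8, -0.5, 0.3]
width: 23.7
```

Emit:
servo_tool --rows '[{"dx": 0, "dy": 0, "dz": 0, "wx": 0, "wy": 0, "wz": 0, "fingers": 1}, {"dx": 0, "dy": 0, "dz": 0, "wx": 0, "wy": 0, "wz": 0, "fingers": 1}]'

```text
clock: 23.22
eef_pos: [607.2, 66.0, 73.0]
tool_rot: [1.472, 1.564, 3.106]
force: [-1.6, 3.9, 5.0]
width: 9.9
```

```bash
python3 look.py wrist pics/w22.png;python3 look.py side pics/d22.png;python3 - <<'E'
import cv2,numpy as np
a=[cv2.resize(cv2.imread(f"pics/{n}.png")[b:b+h,c:c+w],None,fx=s,fy=s,interpolation=cv2.INTER_CUBIC) for n,b,c,h,w,s in(("w22",0,0,420,560,.75),("d22",140,220,121,150,2.6))]
cv2.imwrite("pics/sd22.png",np.hstack([x[:314] for x in a]))
E
```

```text
23.225 [607.2  66.   73. ] [ 2.8 38.9 73. ] [-1.6  3.9  5. ] 9.873735334546298
[[-0.007, -0.998, -0.064], [0.0, -0.064, 0.998], [-1.0, 0.007, 0.001]]
23.275 [607.2  66.1  72.9] [ 2.7 39.  72.9] [-1.4  3.5  5.2] 9.428727516029602
[[-0.007, -0.998, -0.064], [0.0, -0.064, 0.998], [-1.0, 0.007, 0.001]]
```

View pics/sd22.png

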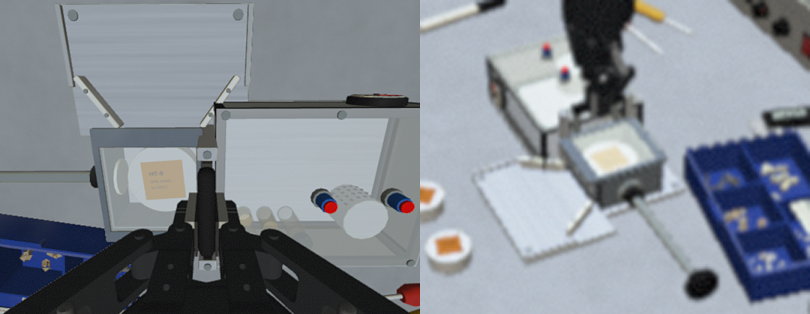

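Emit:
servo_tool --rows '[{"dx": -0.01, "dy": 0, "dz": 0, "wx": 0, "wy": 0, "wz": 0, "fingers": 1}, {"dx": -0.015, "dy": 0, "dz": 0, "wx": 0, "wy": 0, "wz": 0, "fingers": 1}, {"dx": -0.015, "dy": 0, "dz": 0, "wx": 0, "wy": 0, "wz": 0, "fingers": 1}, {"dx": -0.015, "dy": 0, "dz": 0, "wx": 0, "wy": 0, "wz": 0, "fingers": 1}, {"dx": 0, "dy": 0, "dz": 0, "wx": 0, "wy": 0, "wz": 0, "fingers": 1}]'

```text
clock: 23.95
eef_pos: [607.2, 66.0, 113.7]
tool_rot: [1.474, 1.563, 3.108]
force: [-0.8, 5.7, 3.1]
width: 9.6
```

```bash
python3 look.py wrist pics/w23.png;python3 look.py side pics/d23.png;python3 - <<'E'
import cv2,numpy as np
a=[cv2.resize(cv2.imread(f"pics/{n}.png")[b:b+h,c:c+w],None,fx=s,fy=s,interpolation=cv2.INTER_CUBIC) for n,b,c,h,w,s in(("w23",0,0,420,560,.75),("d23",140,220,121,150,2.6))]
cv2.imwrite("pics/sd23.png",np.hstack([x[:314] for x in a]))
E
```

```text
23.95 [607.2  66.  113.7] [  2.7  38.9 113.7] [-0.8  5.7  3.1] 9.580726535857245
[[-0.008, -0.998, -0.063], [0.0, -0.063, 0.998], [-1.0, 0.008, 0.001]]
24.0 [607.2  66.  113.5] [  2.7  38.9 113.5] [-0.3  5.4  2.1] 9.651581002751719
[[-0.008, -0.998, -0.063], [0.0, -0.063, 0.998], [-1.0, 0.008, 0.001]]
```

View pics/sd23.png

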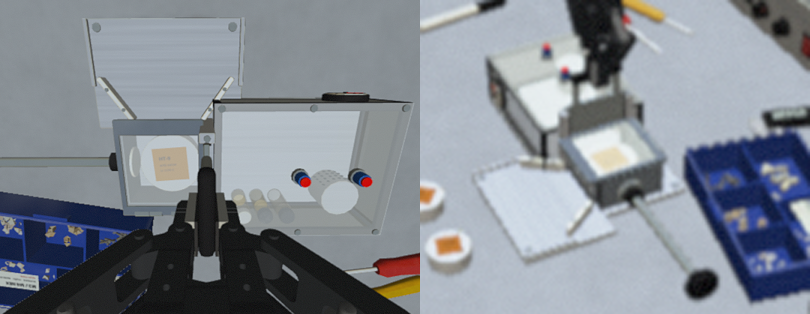

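Emit:
servo_tool --rows '[{"dx": -0.003, "dy": 0, "dz": 0, "wx": 0, "wy": 0, "wz": 0, "fingers": 1}, {"dx": 0, "dy": 0, "dz": 0, "wx": 0, "wy": 0, "wz": 0, "fingers": 0.5}, {"dx": 0, "dy": 0, "dz": 0, "wx": 0, "wy": 0, "wz": 0, "fingers": 0.5}, {"dx": 0, "dy": 0, "dz": 0, "wx": 0, "wy": 0, "wz": 0, "fingers": 0.5}]'

```text
clock: 24.55
eef_pos: [606.8, 63.3, 114.8]
tool_rot: [1.81, 1.56, -2.841]
force: [0.3, -0.5, -0.2]
width: 42.6
```

Emit:
servo_tool --rows '[{"dx": -0.06, "dy": 0, "dz": 0, "wx": 0, "wy": 0, "wz": 0, "fingers": 0.5}, {"dx": -0.04, "dy": 0, "dz": 0, "wx": 0, "wy": 0, "wz": 0, "fingers": 0.5}, {"dx": 0, "dy": 0, "dz": -0.08, "wx": 0, "wy": 0, "wz": 0, "fingers": 1}, {"dx": 0, "dy": 0, "dz": -0.08, "wx": 0, "wy": 0, "wz": 0, "fingers": 1}, {"dx": 0, "dy": 0, "dz": -0.08, "wx": 0, "wy": 0, "wz": 0, "fingers": 1}]'

```text
clock: 25.18
eef_pos: [618.7, -117.5, 190.4]
tool_rot: [1.797, 1.561, -2.853]
force: [1.9, -0.2, -0.2]
width: -0.1
```

```bash
python3 look.py wrist pics/w24.png; python3 go.py 0 -232 22 4
```

```text
25.175 [ 618.7 -117.5  190.4] [   1.7 -145.   190.4] [ 1.9 -0.2 -0.2] -0.062381090328485427
[[-0.01, -0.998, -0.062], [-0.003, -0.062, 0.998], [-1.0, 0.01, -0.002]]
25.225 [   0.5 -158.   189.2] [-0.2 -8.4 -0.9]
{'dx': 0.056, 'dy': -0.001, 'dz': -0.0241, 'wx': -0.0439, 'wy': -0.0265, 'wz': -0.0282}
{'dx': 0.0559, 'dy': -0.0007, 'dz': -0.0242, 'wx': -0.0439, 'wy': -0.0265, 'wz': -0.0282}
{'dx': 0.0559, 'dy': -0.0004, 'dz': -0.0244, 'wx': -0.0439, 'wy': -0.0265, 'wz': -0.0282}
{'dx': 0.0558, 'dy': -0.0001, 'dz': -0.0245, 'wx': -0.0439, 'wy': -0.0265, 'wz': -0.0282}
```

View pics/w24.png

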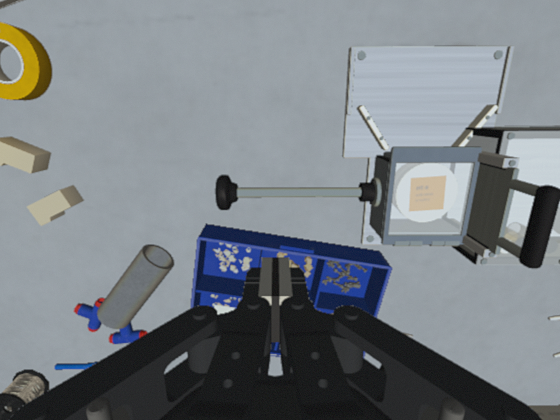

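```bash
python3 - <<'E'
from plan import *
_=ctrl.read_state()
f,cx,cy,R,t=K("wrist"); print("cam",W2L(-R.T@t))
for uv,z in(((217,192),42),((221,192),24),((226,176),24),((226,209),24),((208,226),40),((350,47),10),((513,47),10),((380,190),23)): print(uv,z,W2L(atz("wrist",uv,z)))
s=ctrl.read_state(); print(s["clock"],W2L(s["eef_pos"]))
E
```

```text
cam [ -78.42763286 -154.57664227  331.11079505]
(217, 192) 42 [  -6.86653423 -214.55827155   42.        ]
(221, 192) 24 [  -2.35266554 -214.24500364   24.        ]
(226, 176) 24 [ -18.62598741 -208.13026715   24.        ]
(226, 209) 24 [  15.66458557 -210.34748065   24.        ]
(208, 226) 40 [  28.13142141 -226.4511531    40.        ]
(350, 47) 10 [-134.17163452  -88.63442295   10.        ]
(513, 47) 10 [-131.23521116   59.88668199   10.        ]
(380, 190) 23 [ -1.85776507 -54.25749984  23.        ]
25.225 [   0.46445544 -157.95602586  189.20321376]
```

Emit:
servo_tool --rows '[{"dx": 0.03, "dy": 0, "dz": -0.05, "wx": 0, "wy": 0, "wz": 0, "fingers": 1}, {"dx": 0.04, "dy": 0, "dz": -0.047, "wx": 0, "wy": 0, "wz": 0, "fingers": 1}, {"dx": 0.07, "dy": 0, "dz": 0, "wx": 0, "wy": 0, "wz": 0, "fingers": 1}, {"dx": 0.07, "dy": 0, "dz": 0, "wx": 0, "wy": 0, "wz": 0, "fingers": 1}, {"dx": 0.012, "dy": 0, "dz": 0, "wx": 0, "wy": 0, "wz": 0, "fingers": 1}]'

```text
clock: 25.85
eef_pos: [618.6, -189.1, 20.5]
tool_rot: [1.66, 1.554, -2.99]
force: [-1.1, -1.7, 2.0]
width: -0.2
```

Emit:
servo_tool --rows '[{"dx": 0, "dy": 0, "dz": 0, "wx": 0, "wy": 0, "wz": 0, "fingers": 1}]'

```text
clock: 25.98
eef_pos: [621.5, -188.9, 24.1]
tool_rot: [1.781, 1.56, -2.87]
force: [-0.7, -2.6, -1.0]
width: -0.2
```

```bash
python3 look.py wrist pics/w25.png; python3 go.py 0 -225 22 1
```

```text
25.975 [ 621.5 -188.9   24.1] [  -0.3 -216.3   24.1] [-0.7 -2.6 -1. ] -0.18109724978338262
[[-0.011, -0.998, -0.062], [-0.003, -0.062, 0.998], [-1.0, 0.011, -0.002]]
26.025 [   0.6 -216.3   25.2] [-0.2 -2.8 -0.8]
{'dx': 0.0043, 'dy': 0.0007, 'dz': -0.0115, 'wx': -0.0558, 'wy': -0.025, 'wz': -0.0829}
```

View pics/w25.png

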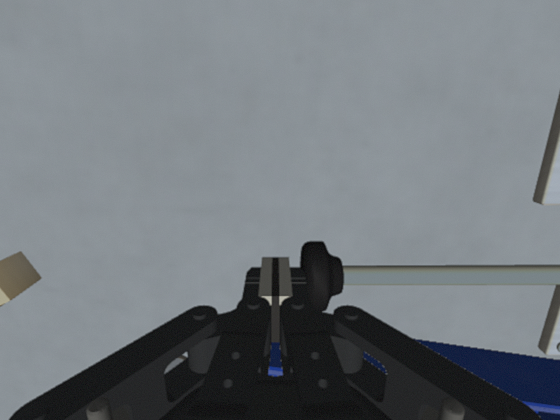

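Emit:
servo_tool --rows '[{"dx": 0, "dy": 0, "dz": 0.008, "wx": 0, "wy": 0, "wz": 0, "fingers": 1}, {"dx": 0, "dy": 0, "dz": 0.01, "wx": 0, "wy": 0, "wz": 0, "fingers": 1}, {"dx": 0, "dy": 0, "dz": 0.01, "wx": 0, "wy": 0, "wz": 0, "fingers": 1}, {"dx": 0, "dy": 0, "dz": 0.01, "wx": 0, "wy": 0, "wz": 0, "fingers": 1}, {"dx": 0, "dy": 0, "dz": 0.01, "wx": 0, "wy": 0, "wz": 0, "fingers": 1}]'

```text
clock: 26.65
eef_pos: [620.3, -152.2, 24.9]
tool_rot: [1.891, 1.562, -2.759]
force: [-0.8, -5.9, 5.3]
width: -0.1
```

Emit:
servo_tool --rows '[{"dx": 0, "dy": 0, "dz": 0.01, "wx": 0, "wy": 0, "wz": 0, "fingers": 1}, {"dx": 0, "dy": 0, "dz": 0.01, "wx": 0, "wy": 0, "wz": 0, "fingers": 1}, {"dx": 0, "dy": 0, "dz": 0.01, "wx": 0, "wy": 0, "wz": 0, "fingers": 1}, {"dx": 0, "dy": 0, "dz": 0.01, "wx": 0, "wy": 0, "wz": 0, "fingers": 1}, {"dx": 0, "dy": 0, "dz": 0, "wx": 0, "wy": 0, "wz": 0, "fingers": 1}]'

```text
clock: 27.28
eef_pos: [618.3, -121.4, 24.6]
tool_rot: [1.76, 1.562, -2.889]
force: [0.3, -3.7, 4.3]
width: 0.2
```

```bash
python3 look.py wrist pics/w26.png;python3 look.py side pics/d26.png;python3 - <<'E'
import cv2,numpy as np
a=[cv2.resize(cv2.imread(f"pics/{n}.png")[b:b+h,c:c+w],None,fx=s,fy=s,interpolation=cv2.INTER_CUBIC) for n,b,c,h,w,s in(("w26",0,0,420,560,.75),("d26",140,220,121,150,2.6))]
cv2.imwrite("pics/sd26.png",np.hstack([x[:314] for x in a]))
E
```

```text
27.275 [ 618.3 -121.4   24.6] [   1.1 -148.8   24.6] [ 0.3 -3.7  4.3] 0.15333711618390403
[[-0.008, -0.998, -0.064], [-0.002, -0.064, 0.998], [-1.0, 0.008, -0.002]]
27.325 [ 618.3 -121.7   24.5] [   1.1 -149.2   24.5] [ 0.4 -5.   3.3] -0.2737326835195158
[[-0.008, -0.998, -0.063], [-0.002, -0.063, 0.998], [-1.0, 0.008, -0.002]]
```

View pics/sd26.png

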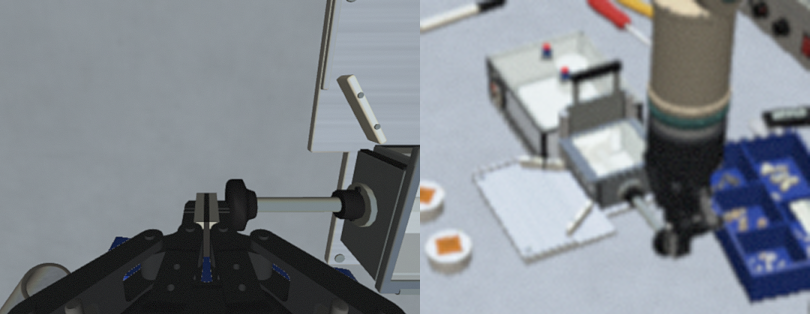

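Emit:
servo_tool --rows '[{"dx": 0, "dy": 0, "dz": 0.009, "wx": 0, "wy": 0, "wz": 0, "fingers": 1}, {"dx": 0, "dy": 0, "dz": 0.009, "wx": 0, "wy": 0, "wz": 0, "fingers": 1}, {"dx": 0, "dy": 0, "dz": 0.008, "wx": 0, "wy": 0, "wz": 0, "fingers": 1}]'

```text
clock: 27.75
eef_pos: [617.0, -103.9, 24.1]
tool_rot: [1.893, 1.562, -2.758]
force: [0.9, -6.3, 5.5]
width: 0.3
```

Emit:
servo_tool --rows '[{"dx": 0, "dy": 0, "dz": 0.006, "wx": 0, "wy": 0, "wz": 0, "fingers": 1}, {"dx": 0, "dy": 0, "dz": 0, "wx": 0, "wy": 0, "wz": 0, "fingers": 1}]'

```text
clock: 28.0
eef_pos: [616.7, -100.0, 24.1]
tool_rot: [1.971, 1.561, -2.68]
force: [0.6, -6.1, 6.4]
width: 0.1
```

```bash
python3 look.py scene pics/s27.png;python3 look.py side pics/d27.png;python3 - <<'E'
import cv2,numpy as np
a=[cv2.resize(cv2.imread(f"pics/{n}.png")[b:b+h,c:c+w],None,fx=s,fy=s,interpolation=cv2.INTER_CUBIC) for n,b,c,h,w,s in(("s27",140,230,121,150,2.6),("d27",140,220,121,150,2.6))]
cv2.imwrite("pics/sd27.png",np.hstack([x[:314] for x in a]))
E
```

```text
28.0 [ 616.7 -100.    24.1] [   1.  -127.3   24.1] [ 0.6 -6.1  6.4] 0.08958599208779651
[[-0.009, -0.998, -0.062], [-0.004, -0.062, 0.998], [-1.0, 0.009, -0.004]]
28.05 [ 616.8 -100.    24.1] [   1.  -127.3   24.1] [-0. -7.  5.] -0.17131186156141776
[[-0.009, -0.998, -0.061], [-0.004, -0.061, 0.998], [-1.0, 0.009, -0.004]]
```

View pics/sd27.png

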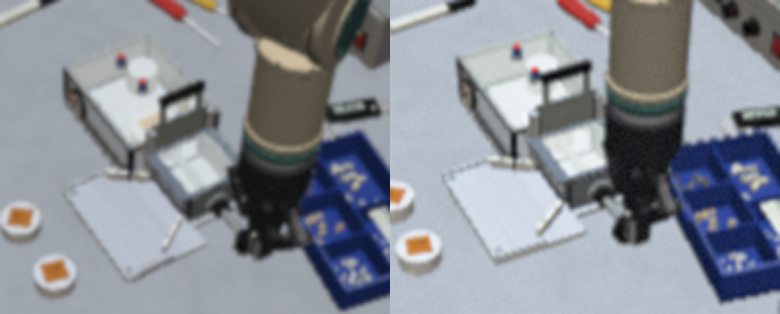

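Emit:
servo_tool --rows '[{"dx": 0, "dy": 0, "dz": 0.005, "wx": 0, "wy": 0, "wz": 0, "fingers": 1}, {"dx": 0, "dy": 0, "dz": 0, "wx": 0, "wy": 0, "wz": 0, "fingers": 1}, {"dx": 0, "dy": 0, "dz": 0, "wx": 0, "wy": 0, "wz": 0, "fingers": 1}]'

```text
clock: 28.48
eef_pos: [616.7, -99.8, 24.2]
tool_rot: [2.299, 1.559, -2.354]
force: [1.3, -11.9, 4.8]
width: -0.4
```

Emit:
servo_tool --rows '[{"dx": 0, "dy": 0, "dz": -0.015, "wx": 0, "wy": 0, "wz": 0, "fingers": 1}, {"dx": 0, "dy": 0, "dz": -0.025, "wx": 0, "wy": 0, "wz": 0, "fingers": 1}, {"dx": 0, "dy": 0, "dz": -0.03, "wx": 0, "wy": 0, "wz": 0, "fingers": 1}, {"dx": 0, "dy": 0, "dz": -0.03, "wx": 0, "wy": 0, "wz": 0, "fingers": 1}, {"dx": 0, "dy": 0, "dz": -0.03, "wx": 0, "wy": 0, "wz": 0, "fingers": 1}]'

```text
clock: 29.1
eef_pos: [621.7, -191.1, 23.1]
tool_rot: [1.371, 1.561, 3.005]
force: [-0.6, -0.4, -0.1]
width: 0.1
```

Emit:
servo_tool --rows '[{"dx": 0, "dy": 0, "dz": -0.03, "wx": 0, "wy": 0, "wz": 0, "fingers": 1}, {"dx": -0.03, "dy": 0, "dz": 0, "wx": 0, "wy": 0, "wz": 0, "fingers": 1}, {"dx": -0.08, "dy": 0, "dz": 0, "wx": 0, "wy": 0, "wz": 0, "fingers": 1}, {"dx": -0.08, "dy": 0, "dz": 0, "wx": 0, "wy": 0, "wz": 0, "fingers": 1}, {"dx": -0.06, "dy": 0, "dz": 0, "wx": 0, "wy": 0, "wz": 0, "fingers": 1}]'

```text
clock: 29.72
eef_pos: [626.3, -210.7, 215.6]
tool_rot: [1.446, 1.565, 3.083]
force: [0.3, -0.9, 0.3]
width: -0.0
```

Emit:
servo_tool --rows '[{"dx": 0, "dy": 0, "dz": 0.08, "wx": 0, "wy": 0, "wz": 0, "fingers": 1}, {"dx": 0, "dy": 0, "dz": 0.08, "wx": 0, "wy": 0, "wz": 0, "fingers": 1}, {"dx": 0, "dy": 0, "dz": 0.08, "wx": 0, "wy": 0, "wz": 0, "fingers": 1}, {"dx": 0, "dy": 0, "dz": 0.03, "wx": 0, "wy": 0, "wz": 0, "fingers": 1}, {"dx": 0, "dy": 0, "dz": 0, "wx": 0, "wy": 0, "wz": 0, "fingers": 1}]'

```text
clock: 30.35
eef_pos: [612.2, -8.2, 212.2]
tool_rot: [1.545, 1.562, -3.099]
force: [0.0, -0.9, -0.4]
width: 0.0
```

Emit:
servo_tool --rows '[{"dx": 0, "dy": 0, "dz": 0, "wx": 0, "wy": 0, "wz": 0, "fingers": 1}]'

```text
clock: 30.48
eef_pos: [612.6, -13.7, 211.1]
tool_rot: [1.828, 1.561, -2.824]
force: [0.2, -0.2, 0.2]
width: -0.1
```

```bash
python3 look.py wrist pics/w28.png; python3 go.py 0 39 170 4
```

```text
30.475 [612.6 -13.7 211.1] [  2.7 -41.  211.1] [ 0.2 -0.2  0.2] -0.14853567272988882
[[-0.01, -0.998, -0.061], [-0.003, -0.061, 0.998], [-1.0, 0.01, -0.003]]
30.525 [  2.7 -41.5 210.9] [-0.3  0.  -0.2]
{'dx': 0.0136, 'dy': 0.001, 'dz': 0.0269, 'wx': -0.0203, 'wy': -0.0061, 'wz': -0.0243}
{'dx': 0.0136, 'dy': 0.001, 'dz': 0.0269, 'wx': -0.0203, 'wy': -0.0061, 'wz': -0.0243}
{'dx': 0.0136, 'dy': 0.0009, 'dz': 0.0269, 'wx': -0.0203, 'wy': -0.0061, 'wz': -0.0243}
{'dx': 0.0136, 'dy': 0.0009, 'dz': 0.0268, 'wx': -0.0203, 'wy': -0.0061, 'wz': -0.0243}
```

View pics/w28.png

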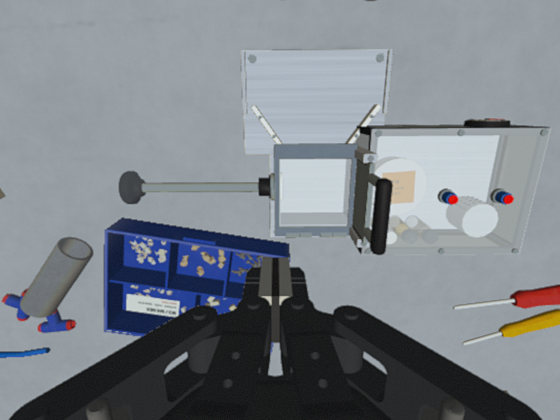

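```bash
python3 - <<'E'
from plan import *
for uv,z in(((400,187),35),((426,187),35),((122,187),40),((242,52),10),((392,52),10),((550,130),63)): print(uv,z,W2L(atz("wrist",uv,z)))
E
```

```text
(400, 187) 35 [-0.79188098 87.54181043 35.        ]
(426, 187) 35 [ -0.60733195 114.41970376  35.        ]
(122, 187) 40 [  -3.93176116 -198.38367324   40.        ]
(242, 52) 10 [-132.61070592  -73.59343159   10.        ]
(392, 52) 10 [-131.37424532   74.37594261   10.        ]
(550, 130) 63 [-58.70290532 204.11677497  63.        ]
```

Emit:
servo_tool --rows '[{"dx": 0, "dy": 0, "dz": 0.05, "wx": 0, "wy": 0, "wz": 0, "fingers": 1}, {"dx": 0.03, "dy": 0.004, "dz": 0.055, "wx": 0, "wy": 0, "wz": 0, "fingers": 1}, {"dx": 0.03, "dy": 0, "dz": 0, "wx": 0, "wy": 0, "wz": 0, "fingers": 1}, {"dx": 0, "dy": 0, "dz": 0, "wx": 0, "wy": 0, "wz": 0, "fingers": 1}]'

```text
clock: 31.02
eef_pos: [603.2, 64.2, 164.2]
tool_rot: [1.771, 1.557, -2.881]
force: [0.6, 0.1, 0.9]
width: 0.1
```

```bash
python3 look.py wrist pics/w29.png; python3 go.py 0 38 140 1
```

```text
31.025 [603.2  64.2 164.2] [ -1.3  37.4 164.2] [0.6 0.1 0.9] 0.10904875645887215
[[-0.014, -0.998, -0.06], [-0.004, -0.06, 0.998], [-1.0, 0.014, -0.003]]
31.075 [ -0.3  37.4 165.4] [-0.2 -0.5 -0.2]
{'dx': 0.0338, 'dy': -0.0008, 'dz': 0.0009, 'wx': -0.0793, 'wy': -0.0219, 'wz': -0.1088}
```

View pics/w29.png

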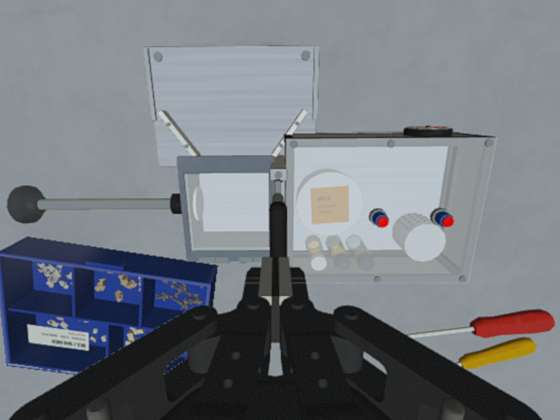

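Emit:
servo_tool --rows '[{"dx": 0.03, "dy": 0, "dz": 0, "wx": 0, "wy": 0, "wz": 0, "fingers": 1}, {"dx": 0.015, "dy": 0, "dz": 0, "wx": 0, "wy": 0, "wz": 0, "fingers": 1}, {"dx": 0.015, "dy": 0, "dz": 0, "wx": 0, "wy": 0, "wz": 0, "fingers": 1}, {"dx": 0.015, "dy": 0, "dz": 0, "wx": 0, "wy": 0, "wz": 0, "fingers": 1}, {"dx": 0.01, "dy": 0, "dz": 0, "wx": 0, "wy": 0, "wz": 0, "fingers": 1}]'

```text
clock: 31.7
eef_pos: [604.2, 66.0, 102.0]
tool_rot: [1.745, 1.562, -2.906]
force: [1.1, -1.6, 3.5]
width: -0.2
```

Emit:
servo_tool --rows '[{"dx": 0.006, "dy": 0, "dz": 0, "wx": 0, "wy": 0, "wz": 0, "fingers": 1}, {"dx": 0.003, "dy": 0, "dz": 0, "wx": 0, "wy": 0, "wz": 0, "fingers": 1}, {"dx": 0, "dy": 0, "dz": 0, "wx": 0, "wy": 0, "wz": 0, "fingers": 1}]'

```text
clock: 32.08
eef_pos: [603.2, 67.1, 95.3]
tool_rot: [1.604, 1.56, -3.046]
force: [0.0, 0.2, -0.5]
width: -0.2
```

Emit:
servo_tool --rows '[{"dx": 0.004, "dy": 0, "dz": 0, "wx": 0, "wy": 0, "wz": 0, "fingers": 1}, {"dx": 0, "dy": 0, "dz": 0, "wx": 0, "wy": 0, "wz": 0, "fingers": 1}]'

```text
clock: 32.33
eef_pos: [603.2, 67.1, 92.7]
tool_rot: [1.628, 1.561, -3.021]
force: [-1.7, -0.6, 3.4]
width: -0.4
```

Emit:
servo_tool --rows '[{"dx": 0.004, "dy": 0, "dz": 0, "wx": 0, "wy": 0, "wz": 0, "fingers": 1}, {"dx": 0, "dy": 0, "dz": 0, "wx": 0, "wy": 0, "wz": 0, "fingers": 1}]'

```text
clock: 32.58
eef_pos: [603.3, 67.1, 92.4]
tool_rot: [1.793, 1.562, -2.856]
force: [-6.9, -1.7, 23.3]
width: 0.3
```

Hard stop at z 92.4 with 23 N, so the gate is down. I'll lift clear and check.

Emit:
servo_tool --rows '[{"dx": -0.02, "dy": 0, "dz": 0, "wx": 0, "wy": 0, "wz": 0, "fingers": 1}, {"dx": -0.06, "dy": 0, "dz": 0, "wx": 0, "wy": 0, "wz": 0, "fingers": 1}, {"dx": -0.08, "dy": 0, "dz": 0, "wx": 0, "wy": 0, "wz": 0, "fingers": 1}, {"dx": 0, "dy": 0, "dz": 0, "wx": 0, "wy": 0, "wz": 0, "fingers": 1}, {"dx": 0, "dy": 0, "dz": 0, "wx": 0, "wy": 0, "wz": 0, "fingers": 1}]'

```text
clock: 33.2
eef_pos: [604.2, 66.3, 209.2]
tool_rot: [1.731, 1.56, -2.919]
force: [0.3, 0.2, 0.2]
width: -0.1
```

```bash
python3 look.py wrist pics/w30.png;python3 look.py side pics/d30.png;python3 - <<'E'
import cv2,numpy as np
a=[cv2.resize(cv2.imread(f"pics/{n}.png")[b:b+h,c:c+w],None,fx=s,fy=s,interpolation=cv2.INTER_CUBIC) for n,b,c,h,w,s in(("w30",0,0,420,560,.75),("d30",140,220,121,150,2.6))]
cv2.imwrite("pics/sd30.png",np.hstack([x[:314] for x in a]))
E
```

```text
33.2 [604.2  66.3 209.2] [-2.000e-01  3.940e+01  2.092e+02] [0.3 0.2 0.2] -0.11021395552941478
[[-0.01, -0.998, -0.062], [-0.002, -0.062, 0.998], [-1.0, 0.01, -0.002]]
33.25 [603.8  66.1 208.4] [ -0.6  39.2 208.4] [ 0.5 -0.2 -0.4] -0.14574530286861034
[[-0.012, -0.998, -0.062], [-0.003, -0.062, 0.998], [-1.0, 0.012, -0.002]]
```

View pics/sd30.png

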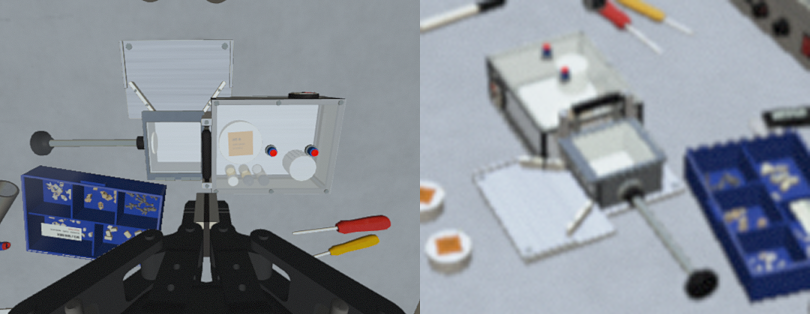

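View pics/w30.png

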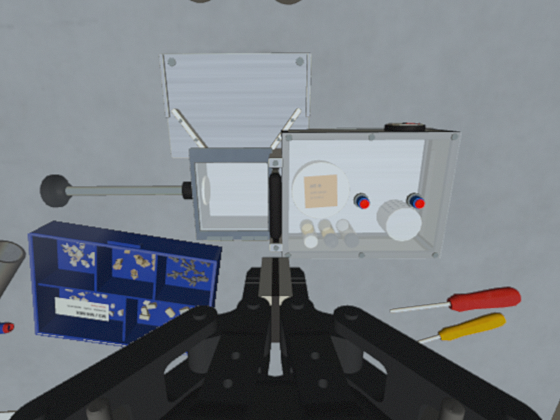

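```bash
python3 - <<'E'
from plan import *
print("tin",W2L(atz("wrist",(322,190),35)),"knob",W2L(atz("wrist",(42,189),40)))
ctrl.finish_job()
E
```

```text
tin [-2.94086874 87.38568267 35.        ] knob [  -6.32906349 -197.6521925    40.        ]
the job is handed in; nothing more can be done
```

The tin is in the dry box with the hood shut, the gate down and the plunger out. I handed the job in at about 33 s of the 64 s allowed; no verdict came back.

**What I did:** I slid the tin into the lock, swung the hood over from behind and pressed it shut. I raised the gate by its handle about 41 mm and pressed the plunger to its stop. Then I let the plunger spring back and pushed the gate down to its stop. The hood stayed shut the whole time the gate was up.

**Last checks, from the camera pictures and the arm's readings:**

| Item | Reading | Needed |
|---|---|---|
| Tin in the dry box | x -3, y +87 mm, looks upright | y 76 to 165, x within ±32 |
| Hood | stopped hard at z 54 mm, looks shut | shut |
| Gate | stopped hard with handle top at z 92.4 mm (shut value about 92.5) | within 3 mm |
| Plunger knob | about y -198 to -200 mm (out is -204) | within 10 mm of out |
| Arm | clear of everything, wrist force about 0 | touching nothing |

The knob reading comes from its rim at an estimated height, so its gap of 4 to 6 mm is within my measuring error.

**What went wrong or disagreed:**
- **First push:** it met about 70 N of resistance, with the tin jammed on a lead-in rail.
- **Second push:** a gripper linkage met the unit at about 14 N, probably the gate post. I turned the tool 90° and finished the push with almost no force.
- **Pressing the hood shut:** the fingertips reached about 48 N on the hood. I could not check whether the 40 N body limit counts fingertips; no failure was shown.
- **Camera fits:** the position fits disagreed by 3 to 5 mm. I relied on the close wrist-camera views.

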